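Hook the vial basket out of the deep rinse tank

ROBOT

A 6-joint arm with a two-finger parallel gripper is mounted at the origin on the work surface. World frame = base frame: x ahead of the robot, y to its left, z up, the work surface at z = 0. Lengths are in m, angles in rad, forces in N, time in s.
With the tool pointing down it reaches from about 0.35 to 0.725 m from the base axis. Payload 4.3 kg.
Tool frame: the origin (TCP) lies on the front face of the gripper's body, between the roots of the fingers; the fingertips stand 73 mm ahead of it and the grasp point (between the pads) lies 54 mm ahead of it (manip.tcp_to_tips is the distance from the TCP to the fingertips, in m); z points along the fingers, y is the line along which they close (so a half turn about z gives the same grasp; the last joint's range is limited). The gripper opens to 85 mm and grips with 20 to 120 N. Pads are 22 mm wide; open, the fingers measure 114 mm over their backs; the gripper's body (76 mm by 85 mm) begins 54 mm behind the grasp point. The pads swing forward as they close: fully open they stand 13 mm farther back than shut.
Start: joints at [1.192, 0.377, 0.081, 1.274, 0, 1.46], TCP at [0.153, 0.554, 0.304] pointing down, gripper open.
Joint ranges: [-2.72, 2.72], [-0.84, 1.66], [-1.02, 1.22], [-1.77, 2.12], [-1.37, 1.28], [-3.14, 3.14]. Speed limits (rad/s): [2.57, 2.57, 3.14, 3.14, 3.14, 3.14].

INTERFACE

Orientations are given as [roll, pitch, yaw] about the fixed x, y, z axes, in that order (R = Rz(yaw) Ry(pitch) Rx(roll)).
In Python, from rig import manip gives the robot as it stands.
- The arm moves only by the tool step_arm, never from a script. Its argument "rows" is a list of rows, each an object with "jaw": the finger opening in cm, from 0 to 8.54; "travel": the shift along the tool's x, y, z in cm, a list of three; "yaw": the turn about the tool's z in rad. A call has 1 to 8 rows; each row is the pose to reach, as a shift and turn from the pose commanded when the call began, along the tool's axes at that moment; what a row does not reach only later rows make up. A row lasts 1/8 s, in which the tool goes at most 62.5 mm and 10.7 degrees, less where a joint would pass 70% of its speed; a pose out of reach is approached as far as the arm can. A call with a gripper value outside its range is refused whole. The fingers move at their own pace and stop on an object; the grip force is fixed at half the most. Time passes only in rows, so rows that repeat a pose let the fingers close. It gives the time, the measured TCP pose, the force, the opening and the grip force at its end, in the units of the state.
- manip.observe(): the state, without advancing time (a new reading comes with each control period).
- manip.grab_frame(name): name is "scene" or "top" or "wrist"; returns the picture (384x512x3 uint8, red, green, blue); there is no depth.
- manip.get_calibration(name): a dict with "K" (3x3 intrinsics, pixels), "cam_to_world" (4x4, takes a point from camera to world coordinates). Camera axes: x right, y down, z forward; pixel columns grow to the right and rows downward; lengths in m; the calibration is good to about 2 mm. A picture is of the moment at which its call begins: read the wrist's pose just before it. get_calibration takes no time and is no camera call; for the wrist camera it gives the pose at the moment of the call.
- manip.sign_off(): hands the job in; it is judged then, once.
Trained networks look in the newest picture that a camera, given by its name, has taken for a name from the list of things; names that differ only in an ending like _2 or _b are one class to them, and where a whole thing is asked for, a point or a joint stands for the part that bears it (a point fixed in the world has none). Each returns a list of dicts, best first, with "score" (0 to 1); they miss things now and then, are a little off and sometimes report something else, mostly with a low value. They report only what shows in the picture. A call takes as long as a camera call. They do not tell look-alikes from the thing itself.
- manip.find_in(label, camera): "position" ([column, row] as shares, 0 to 1, of the picture: columns of its width, rows of its height, amid what is visible of it).
- manip.regions_of(label, camera): "mask" (384x512 bool, what is visible of it) and "position" ([column, row] as shares, 0 to 1, of the picture: columns of its width, rows of its height, amid what is visible of it).
- manip.place_of(label, camera): "position" ([column, row] as shares, 0 to 1, of the picture: columns of its width, rows of its height: a listed point, or the origin of a listed thing).
The state is a dict: "time_s": time; "joint_positions": joint angles; "joint_vel": joint speeds; "joint_efforts": joint torques, N m; "tcp_pos": TCP position; "eef_rot": TCP orientation; "contact_force": force on the tool from outside, world axes, zero at the start; "ft_torque": the same for the moment, N m; "grip_width": opening from 0.0 (shut) to 1.0 (fully open); "grasp_force": force on a finger pad.
Only numpy, scipy, OpenCV 4.12 (cv2) and the standard library are available. Lean on these libraries where they do the work, as an engineer would, in place of code of your own. Each camera call takes 0.05 s, during which the arm holds its last target. There are 200 camera calls.

TASK

Take the hook rod from its stand, reach down into the tall rinse tank with it, feel for the basket's stiff handle, hook it and lift the basket of glass vials out; do not touch the basket with the gripper, never press on it or its handle with the rod with more than about 5 N besides its weight, and never knock or force anything. Set the basket down gently and upright in the middle of the white drain tray, unhook it, and put the rod back upright in the slot of its stand. Leave everything else where it stands.

Things in the scene. Friction and masses are not known exactly. Their poses are not given: they have to be found in the camera images.
- rod: Steel hook rod, 110 g, at first upright in the stand. Origin: on the shank's axis, at the underside of the hook; z runs up the rod. Shank 6 x 6 mm, z = 0 to 100 mm. Above it a red square grip 16 x 16 mm (sides along x, y), z = 98 to 158 mm. A hook at the bottom opens upwards on the +x side.
- rod_foot (a point): Middle of the hook's underside: at x = +4 mm, z = 0 of the rod, same axes. The hook, in the rod's own x and z: a foot 6 mm wide (y), 6 mm high, from x = -8 (heel) to +16 mm; at its +x end a tip 5 mm thick (x = 11 to 16) rises to z = 14 mm. The mouth between shank and tip is 8 mm wide (x = 3 to 11), its floor at z = 6 mm.
- rod_grip (a point): Middle of the rod's red grip, 128 mm above the rod's origin.
- stand: Grey rod stand, fixed. Origin under its centre. Foot plate 80 x 60 x 10 mm; on it a block 50 x 32 mm, its top 90 mm above the bench, with a vertical slot 34 (x) x 12 mm (y) in its centre, open at the top.
- stand_slot (a point): Centre of the slot's floor, 10 mm above the stand's origin. The slot is 80 mm deep. The rod stands on this floor with its hook lying along the slot (x); it may go back either way round.
- tank: Tall clear empty rinse tank with a blue rim, fixed. Origin under its centre. Outside 130 (x) x 106 (y) x 160 mm high, walls and floor 5 mm, open at the top. The basket hangs inside.
- tank_guides (a point): Middle of the tank, at the height of the guide floors, 26 mm above the bench. On the inside of each y wall (|y| = 39 to 48 mm) a steel guide channel, open at the top: 16.5 mm wide in x between two upright cheeks 34 mm high (6 mm thick). The basket's runners stand in them with 1 mm play either side; it must rise straight up 34 mm to come free.
- basket: Green-coated steel basket with four brown vials, 200 to 340 g. Origin: centre of its underside; z up. 48 (x) x 50 (y) mm, rim 34 mm high. A runner on each y side, 14 mm wide in x, sticks out to y = +-43 mm at z = 14 to 44 mm; by these it hangs in the tank's guides, its underside 12 mm above the bench, axes along the tank's within a few degrees.
- bail_hinge (a point): Middle of the handle's hinge line (along y), fixed in the basket 30 mm above its origin. Handle: orange wire 5 mm thick; top bar along y, 43 mm long, its axis 36 mm from the hinge line. The hinge is stiff (over 30 N to turn it) and leans up to 0.65 rad to +x or -x, not measured: bar at x = -22 to +22, z = 58 to 66 mm of the basket. Lifted, the basket hangs askew; set down it rights itself and the bar swings sideways up to 30 mm.
- tray: White drain tray, fixed. Origin under its centre. 170 (x) x 150 (y) mm, 14 mm high, walls and floor 5 mm.
- tray_in (a point): Centre of the tray's inner floor, 5 mm above the bench.
- amber: Bystander, loose: brown glass bottle, 64 mm wide, 150 mm tall; origin under its centre.
- washbottle: Bystander, loose: white plastic jar with green cap, 60 mm wide, 140 mm tall; origin under its centre.
- beaker: Bystander, loose: clear glass beaker, 56 mm wide, 70 mm tall; origin under its centre.
- dish: Bystander, loose: small white ceramic bowl, 64 mm wide, 30 mm tall; origin under its centre.
- flask: Bystander, loose: green conical glass flask, 80 mm wide at the foot, 115 mm tall; origin under its centre.
- jar: Bystander, loose: white jar with blue cap, 70 mm wide, 90 mm tall; origin under its centre.
Not all that is in view belongs to the job. Of the things that look like the rod, the smallest one is meant.

How it is judged:
By the outcome, as a careful person would: the job done as asked, in the order asked, and still so for the second after the job is handed in, with the robot touching nothing.
It also fails if it takes over 72 s, if anything falls off the work surface, if the arm or the gripper's body presses on something with over 40 N, if the wrist force passes 120 N, or if a joint passes its speed limit or range.

## Working session

There is one attempt and no reset: what is moved stays moved. The work goes in short steps, Python scripts to look and compute and a tool call to move; the robot and the scene stay as the last step left them, time stands still between calls to the robot, and variables do not carry over. Pictures are saved under pics/ and viewed, at most 15 in all, crops included, and the job is handed in when it is done.

Besides the shell and the picture viewer there is one more tool, called after "Emit:" by a JSON object that holds its "fn" and its "kwargs". step_arm: Moves the arm, as the interface text tells. Its arguments: {"type":"object","properties":{"rows":{"type":"array"}},"required":["rows"]}

```bash
mkdir -p pics; ls
cat > h.py <<'E'
import numpy as np, cv2
from rig import manip
def pix2ray(c,pos):
    K=np.array(c["K"]);T=np.array(c["cam_to_world"])
    u,v=pos[0]*512,pos[1]*384
    d=T[:3,:3]@np.linalg.solve(K,[u,v,1]);return T[:3,3],d
def at_z(cam,pos,z):
    o,d=pix2ray(manip.get_calibration(cam),pos);return o+d*(z-o[2])/d[2]
def proj(cam,P):
    c=manip.get_calibration(cam);K=np.array(c["K"]);T=np.linalg.inv(np.array(c["cam_to_world"]))
    p=K@(T[:3,:3]@np.array(P)+T[:3,3]);return p[:2]/p[2]
def tri(obs):
    A=np.zeros((3,3));b=np.zeros(3)
    for cam,pos in obs:
        o,d=pix2ray(manip.get_calibration(cam),pos);d=d/np.linalg.norm(d);M=np.eye(3)-np.outer(d,d);A+=M;b+=M@o
    return np.linalg.solve(A,b)
def save(cam,name):
    im=manip.grab_frame(cam);cv2.imwrite(f"pics/{name}.png",im[:,:,::-1]);return im
E
python3 - <<'E'
from h import *
np.set_printoptions(precision=4,suppress=True)
ims=[save("scene","s0"),save("top","t0"),]
cv2.imwrite("pics/both.png",cv2.resize(np.vstack(ims)[:,:,::-1],(400*1,600)) )
for n,z in [("rod",None),("rod_foot",None),("rod_grip",.138),("stand",0),("stand_slot",.01),("tank",0),("tank_guides",.026),("basket",.012),("bail_hinge",.042),("tray",0),("tray_in",.005),("amber",0),("washbottle",0),("beaker",0),("dish",0),("flask",0),("jar",0)]:
  for cam in ("scene","top"):
    r=manip.place_of(n,cam)
    print(n,cam,[(round(q["score"],2),np.round(np.array(q["position"])*[512,384],0),at_z(cam,q["position"],z or 0.0)[:2]) for q in r[:3]])
print(manip.observe())
for c in("scene","top"):print(manip.get_calibration(c))
E
```

```text
pics
rod scene [(0.88, array([192., 288.]), array([ 0.581 , -0.2548])), (0.69, array([114., 280.]), array([ 0.4223, -0.3592]))]
rod top [(0.67, array([375., 239.]), array([ 0.4258, -0.3549])), (0.58, array([341., 185.]), array([ 0.5727, -0.2617])), (0.52, array([344., 222.]), array([ 0.4694, -0.2708]))]
rod_foot scene [(0.98, array([117., 280.]), array([ 0.4291, -0.3562])), (0.73, array([190., 289.]), array([ 0.5788, -0.2587]))]
rod_foot top [(0.81, array([340., 186.]), array([ 0.5716, -0.2611])), (0.77, array([377., 238.]), array([ 0.4275, -0.3587])), (0.27, array([143., 215.]), array([0.4742, 0.2861]))]
rod_grip scene [(0.88, array([103., 221.]), array([ 0.3818, -0.3274])), (0.82, array([180., 233.]), array([ 0.5432, -0.2366])), (0.49, array([152., 229.]), array([ 0.4874, -0.2717]))]
rod_grip top [(0.75, array([355., 174.]), array([ 0.5745, -0.2648])), (0.72, array([401., 236.]), array([ 0.4275, -0.3719])), (0.58, array([356., 216.]), array([ 0.4716, -0.2655]))]
stand scene [(0.79, array([163., 268.]), array([ 0.4791, -0.2591]))]
stand top [(0.64, array([345., 220.]), array([ 0.475
[... 2621 characters left out ...]
, 'grasp_force': 0.0, 'grip_width': 0.998493006400908}
{'K': array([[471.242 ,   0.    , 258.7944],
       [  0.    , 471.242 , 191.6144],
       [  0.    ,   0.    ,   1.    ]]), 'cam_to_world': array([[ 0.7413,  0.3958, -0.542 ,  1.1982],
       [ 0.671 , -0.4552,  0.5853, -0.687 ],
       [-0.0151, -0.7976, -0.603 ,  0.8331],
       [ 0.    ,  0.    ,  0.    ,  1.    ]])}
{'K': array([[377.1828,   0.    , 254.0129],
       [  0.    , 377.1828, 185.6861],
       [  0.    ,   0.    ,   1.    ]]), 'cam_to_world': array([[ 0.0259, -0.9837,  0.1777,  0.3763],
       [-0.9996, -0.0276, -0.0072, -0.0102],
       [ 0.012 , -0.1774, -0.9841,  1.0426],
       [ 0.    ,  0.    ,  0.    ,  1.    ]])}
```

View pics/s0.png

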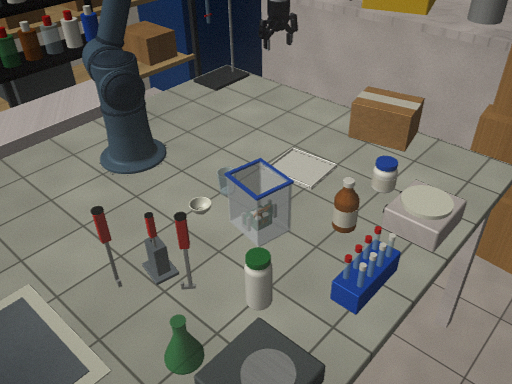

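View pics/t0.png

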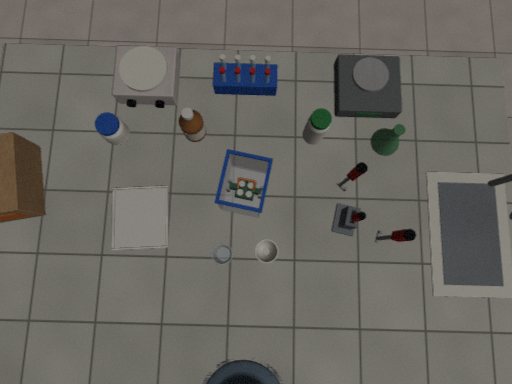

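The real rod is the middle one, standing in the grey stand (scene about 152,225; top about 356,216). The two beside it, at scene (105,225) and (185,235), are longer look-alikes. The tank is at top (246,188) and the tray at top (140,216). Next I'll zoom in to get yaws.

```bash
python3 - <<'E'
import cv2,numpy as np
t=cv2.imread("pics/t0.png");s=cv2.imread("pics/s0.png")
z=lambda im,r,c,h,w:cv2.resize(im[r:r+h,c:c+w],(400,300),interpolation=cv2.INTER_CUBIC)
cv2.imwrite("pics/c0.png",np.vstack([np.hstack([z(t,150,203,75,100),z(t,185,310,75,100)]),np.hstack([z(s,155,210,90,120),z(s,205,100,75,100)])]))
E
python3 - <<'E'
from h import *
np.set_printoptions(precision=4,suppress=True)
manip.grab_frame("top")
for n,z in (("tray",.014),("stand",.0),("tank",.16)):
    for r in manip.regions_of(n,"top")[:1]:
        m=r["mask"].astype(np.uint8);ys,xs=np.nonzero(m)
        cs=max(cv2.findContours(m,0,2)[0],key=cv2.contourArea)
        b=cv2.boxPoints(cv2.minAreaRect(cs))
        print(n,r["score"],m.sum(),b.tolist())
        print(np.array([at_z("top",p/[512,384],z)[:2] for p in b]))
E
```

```text
tray 0.88 3564 [[110.90778350830078, 248.9797821044922], [112.1292495727539, 183.0209197998047], [169.12823486328125, 184.0764617919922], [167.90676879882812, 250.0353240966797]]
[[0.379  0.3609]
 [0.5584 0.3742]
 [0.5599 0.2171]
 [0.3802 0.2085]]
stand 0.61 608 [[331.79998779296875, 232.3999786376953], [336.08001708984375, 202.4399871826172], [359.8800048828125, 205.83998107910156], [355.5999755859375, 235.7999725341797]]
[[ 0.4398 -0.2355]
 [ 0.5234 -0.2483]
 [ 0.5157 -0.3148]
 [ 0.4323 -0.301 ]]
tank 0.94 2524 [[212.40155029296875, 207.21856689453125], [227.10406494140625, 146.5706787109375], [274.9869689941406, 158.17864990234375], [260.2844543457031, 218.8265380859375]]
[[ 0.4815  0.0798]
 [ 0.63    0.0509]
 [ 0.6044 -0.0655]
 [ 0.4572 -0.0334]]
```

View pics/c0.png

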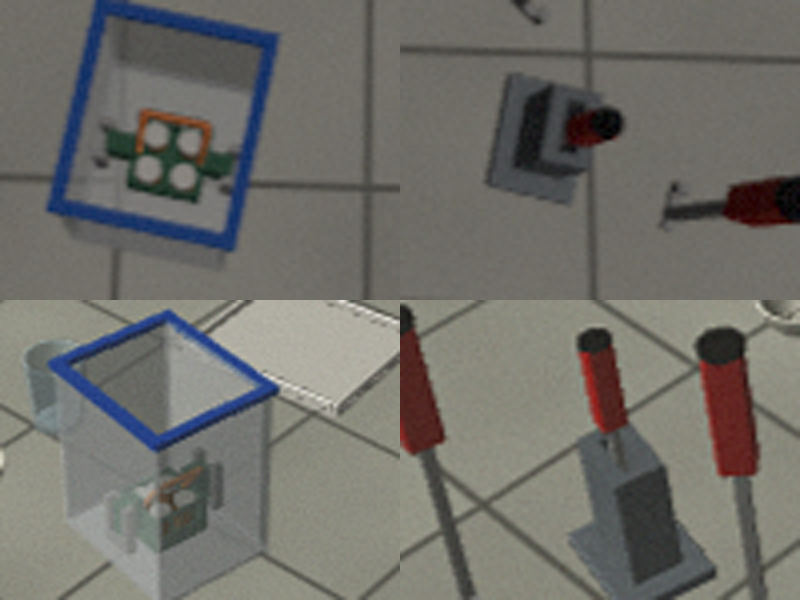

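The crops show the orange bar on the far (+x) side of the basket (top crop about (140–210, 113)), so the handle leans towards +x. Hooking from outside it looks best. Now I'll fit the tank, bar, rod and tray numerically.

Run:
```python
from h import *
np.set_printoptions(precision=4,suppress=True)
def quad(cam,mask,z):
    cs=np.vstack(cv2.findContours(mask,0,1)[0])[:,0,:]+0.0
    w=np.array([at_z(cam,(p+.5*0)/[512,384],z)[:2] for p in cs],np.float32)
    r=cv2.minAreaRect(w*1000);b=cv2.boxPoints(r)
    return np.round(np.array(r[0]),1),np.round(r[1],1),round(r[2],1)
im={"top":cv2.imread("pics/t0.png"),"scene":cv2.imread("pics/s0.png")}
box={"top":(140,200,225,285),"scene":(150,215,245,300)}
for cam in im:
    h=cv2.cvtColor(im[cam],cv2.COLOR_BGR2HSV);r0,c0,r1,c1=box[cam]
    m=np.zeros(h.shape[:2],np.uint8);m[r0:r1,c0:c1]=((abs(h[...,0].astype(int)-115)<12)&(h[...,1]>150)&(h[...,2]>70))[r0:r1,c0:c1]
    n,l,s,c=cv2.connectedComponentsWithStats(m);m=(l==1+np.argmax(s[1:,4])).astype(np.uint8)
    print(cam,"rim",quad(cam,m,.16))
    o=np.zeros_like(m);o[r0:r1,c0:c1]=((abs(h[...,0].astype(int)-12)<7)&(h[...,1]>130)&(h[...,2]>90))[r0:r1,c0:c1]
    ys,xs=np.nonzero(o);print("orange",len(xs))
    print("\n".join("".join("#" if v else "." for v in row) for row in o[ys.min():ys.max()+1,xs.min():xs.max()+1]),ys.min(),xs.min())
R={c:manip.place_of("rod_grip",c) for c in ()}
P=tri([("scene",np.array([152,229])/[512,384]),("top",np.array([356,216])/[512,384])]);print("grip",P)
for a,b in (((157,264),(347,219)),((163,268),(345,220))): print("stand",tri([("scene",np.array(a)/[512,384]),("top",np.array(b)/[512,384])]))
# red blobs
for cam in im:
    h=cv2.cvtColor(im[cam],cv2.COLOR_BGR2HSV);m=(((h[...,0]<6)|(h[...,0]>174))&(h[...,1]>150)&(h[...,2]>60)).astype(np.uint8)
    n,l,s,c=cv2.connectedComponentsWithStats(m)
    print(cam,[(s[i].tolist(),c[i]) for i in range(1,n) if s[i,4]>40])
for z in (0,.01,.108,.138,.168): print(z,proj("top",[.475,-.27,z]),proj("scene",[.475,-.27,z]))
```

```text
top rim (array([548.1,   8.6]), array([111.2, 132.2]), 79.4)
orange 45
.######............
.##..#######.......
.##.......######...
.#.............###.
.#...............##
.#...............##
#................#.
##...............#.
##...............#.
##..............#..
................#.. 178 237
scene rim (array([552.7,   8. ]), array([115.7, 134.4]), 79.6)
orange 0Traceback (most recent call last):
  File "<stdin>", line 17, in <module>
    return umr_minimum(a, axis, None, out, keepdims, initial, where)
ValueError: zero-size array to reduction operation minimum which has no identity
```

Run:
```python
from h import *
np.set_printoptions(precision=4,suppress=True)
S=np.array([512,384])
P=tri([("scene",np.array([152,229])/S),("top",np.array([356,216])/S)]);print("grip",P)
for a,b in (((157,264),(347,219)),((163,268),(345,220))): print("stand",tri([("scene",np.array(a)/S),("top",np.array(b)/S)]))
for z in (.070,.078): print("bar",at_z("top",np.array([239,178.7])/S,z),at_z("top",np.array([254.5,182])/S,z))
print("tank ctr proj at z.042", proj("top",[.549,.008,.042]))
T=np.array(manip.get_calibration("wrist")["cam_to_world"]);o=manip.observe();print(T,o["tcp_pos"],o["time_s"])
for z in (0,.01,.108,.138,.168): print(z,proj("top",[.475,-.27,z]),proj("scene",[.475,-.27,z]))
print(manip.get_calibration("wrist")["K"])
```

```text
grip [ 0.4745 -0.2658  0.1276]
stand [ 0.4766 -0.2716  0.0214]
stand [ 0.4788 -0.2657  0.0044]
bar [0.5694 0.0226 0.07  ] [ 0.5617 -0.0184  0.07  ]
bar [0.5678 0.0223 0.078 ] [ 0.5602 -0.0183  0.078 ]
tank ctr proj at z.042 [244.4438 188.3181]
[[ 0.2652  0.9151  0.3037  0.0743]
 [ 0.9642 -0.2518 -0.0831  0.5754]
 [ 0.0005  0.3149 -0.9491  0.3739]
 [ 0.      0.      0.      1.    ]] [0.1527 0.5544 0.3039] 2.0
0 [344.1026 219.9662] [157.8919 269.5775]
0.01 [345.0025 219.6458] [157.2916 266.6737]
0.108 [354.8193 216.1503] [151.0524 236.4895]
0.138 [358.2406 214.9321] [149.0026 226.5735]
0.168 [361.8914 213.6322] [146.8814 216.3116]
[[303.0631   0.     259.0018]
 [  0.     303.0631 190.9407]
 [  0.       0.       1.    ]]
```

Emit:
{"fn": "step_arm", "kwargs": {"rows": [{"jaw": 4.5,"travel": [-51.4,-37.1,-4.6],"yaw": 1.45},{"jaw": 4.5,"travel": [-51.4,-37.1,-4.6],"yaw": 1.45},{"jaw": 4.5,"travel": [-51.4,-37.1,-4.6],"yaw": 1.45},{"jaw": 4.5,"travel": [-51.4,-37.1,-4.6],"yaw": 1.45},{"jaw": 4.5,"travel": [-51.4,-37.1,-4.6],"yaw": 1.45},{"jaw": 4.5,"travel": [-51.4,-37.1,-4.6],"yaw": 1.45},{"jaw": 4.5,"travel": [-51.4,-37.1,-4.6],"yaw": 1.45},{"jaw": 4.5,"travel": [-51.4,-37.1,-4.6],"yaw": 1.45}]}}

```text
time_s: 3.0
tcp_pos: [0.4661, 0.1639, 0.3405]
eef_rot: [3.141, -0.001, 1.418]
contact_force: [0.5, 0.4, -0.1]
grip_width: 0.524
grasp_force: 0.0
```

Emit:
{"fn": "step_arm", "kwargs": {"rows": [{"jaw": 4.5,"travel": [-4,5,-0.5],"yaw": 0},{"jaw": 4.5,"travel": [-8,9,-1],"yaw": 0},{"jaw": 4.5,"travel": [-9,9.9,-1],"yaw": 0},{"jaw": 4.5,"travel": [-9,9.9,-1],"yaw": 0}]}}

```text
time_s: 3.5
tcp_pos: [0.5497, 0.0616, 0.3498]
eef_rot: [-3.141, -0.0, 1.421]
contact_force: [0.6, 0.0, 0.4]
grip_width: 0.526
grasp_force: 0.0
```

Run:
```python
from h import *
np.set_printoptions(precision=4,suppress=True)
S=np.array([512,384])
print(manip.observe()["tcp_pos"],np.abs(manip.observe()["joint_vel"]).max())
im=save("wrist","w1")[:,:,::-1]
p=proj("wrist",[.549,.008,.07]);print(p)
r0,c0=int(p[1])-90,int(p[0])-120
r0=max(r0,0);c0=max(c0,0);print(r0,c0)
cv2.imwrite("pics/w1c.png",cv2.resize(im[r0:r0+180,c0:c0+240],(800,600),interpolation=cv2.INTER_CUBIC))
h=cv2.cvtColor(im.copy(),cv2.COLOR_BGR2HSV)
o=((abs(h[...,0].astype(int)-12)<7)&(h[...,1]>120)&(h[...,2]>70)).astype(np.uint8)
o[:r0]=0;o[r0+180:]=0;o[:,:c0]=0;o[:,c0+240:]=0
n,l,s,c=cv2.connectedComponentsWithStats(o)
print([(s[i].tolist(),c[i]) for i in range(1,n) if s[i,4]>15])
b=((abs(h[...,0].astype(int)-115)<12)&(h[...,1]>150)&(h[...,2]>60)).astype(np.uint8)
n,l,s,c=cv2.connectedComponentsWithStats(b);i=1+np.argmax(s[1:,4]);print(s[i])
cs=np.vstack(cv2.findContours((l==i).astype(np.uint8),0,1)[0])[:,0,:]
w=np.array([at_z("wrist",q/S,.16)[:2]*1000 for q in cs],np.float32);print(cv2.minAreaRect(w))
for k in("bail_hinge","basket","tank_guides"):
  for q in manip.place_of(k,"wrist")[:2]: print(k,q["score"],np.array(q["position"])*S,at_z("wrist",q["position"],{"bail_hinge":.042,"basket":.012,"tank_guides":.026}[k]))
```

```text
[0.5497 0.0616 0.3498] 0.04009749845740687
[265.8395 205.3167]
115 145
[([262, 189, 22, 34, 193], array([277.    , 208.7772]))]
[ 464   81   48  145 5901]
((748.3189086914062, 55.82288360595703), (41.81269073486328, 133.81338500976562), 6.157365798950195)
bail_hinge 0.65 [264.9088 196.8   ] [0.5483 0.0098 0.042 ]
bail_hinge 0.19 [267.8784 185.5104] [0.5544 0.0248 0.042 ]
basket 0.81 [263.5776 189.888 ] [0.547 0.01  0.012]
```

View pics/w1c.png

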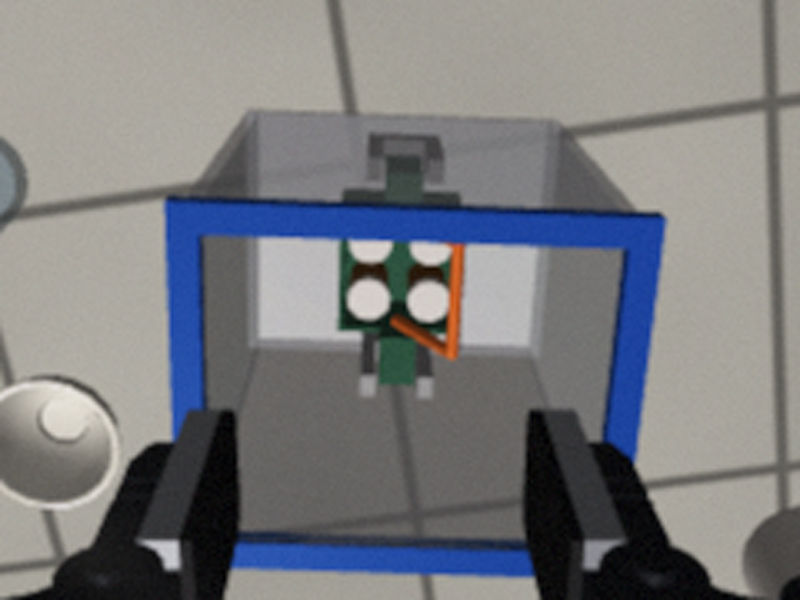

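The wrist crop shows the bar along the basket's +x edge, at crop x≈455, y 245–350, and four white vial caps. One leg goes from the hinge at (393,320) to the bar's near end at (455,353).

Run:
```python
from h import *
np.set_printoptions(precision=4,suppress=True)
S=np.array([512,384]);f=lambda x,y:np.array([145+x*.3,115+y*.3])/S
print("near bar end",at_z("wrist",f(455,353),.074),"bar under rim",at_z("wrist",f(461,243),.074))
print("hinge near",at_z("wrist",f(393,321),.042))
print("tri near end",tri([("wrist",f(455,353)),("top",np.array([254.5,182])/S)]))
print("rim near corners",at_z("wrist",f(338,328),.046),at_z("wrist",f(448,332),.046))
for a in ((368,300),(428,300)):
  for z in (.046,.055,.06): print("cap",z,at_z("wrist",f(*a),z))
print("tank rim in",[at_z("wrist",f(*a),.16)[:2] for a in((166,198),(663,214),(640,450),(200,236),(625,248))])
# caps in top crop
for a in ((188,139),(157,133),(182,175),(149,170)):
  for z in (.046,.06): print("captop",z,at_z("top",np.array([203+a[0]/4,150+a[1]/4])/S,z))
```

```text
near bar end [ 0.5654 -0.0132  0.074 ] bar under rim [0.5728 0.0293 0.074 ]
hinge near [ 0.5429 -0.01    0.042 ]
tri near end [ 0.5646 -0.0189  0.0603]
rim near corners [ 0.5209 -0.0082  0.046 ] [ 0.5642 -0.0163  0.046 ]
cap 0.046 [0.5346 0.0019 0.046 ]
cap 0.055 [0.5352 0.0053 0.055 ]
cap 0.06 [0.5355 0.0072 0.06  ]
cap 0.046 [ 0.5581 -0.0016  0.046 ]
cap 0.055 [0.5581 0.0019 0.055 ]
cap 0.06 [0.5581 0.0039 0.06  ]
tank rim in [array([0.4934, 0.0814]), array([0.6242, 0.0578]), array([ 0.6134, -0.0126]), array([0.5002, 0.0697]), array([0.6134, 0.0497])]
captop 0.046 [ 0.5584 -0.0067  0.046 ]
captop 0.06 [ 0.5559 -0.0067  0.06  ]
captop 0.046 [0.562  0.0142 0.046 ]
captop 0.06 [0.5594 0.0139 0.06  ]
captop 0.046 [ 0.5339 -0.0034  0.046 ]
captop 0.06 [ 0.5317 -0.0035  0.06  ]
captop 0.046 [0.5366 0.0188 0.046 ]
captop 0.06 [0.5344 0.0184 0.06  ]
```

Emit:
{"fn": "step_arm", "kwargs": {"rows": [{"jaw": 4.5,"travel": [-6,-0.8,-1],"yaw": 0},{"jaw": 4.5,"travel": [-12,-1.6,-1],"yaw": 0},{"jaw": 4.5,"travel": [-18,-2.4,-1],"yaw": 0},{"jaw": 4.5,"travel": [-24,-3.2,-1],"yaw": 0},{"jaw": 4.5,"travel": [-27,-3.5,-1],"yaw": 0},{"jaw": 4.5,"travel": [-27,-3.5,-1],"yaw": 0},{"jaw": 4.5,"travel": [-27,-3.5,-1],"yaw": 0}]}}

```text
time_s: 4.58
tcp_pos: [0.4753, -0.1985, 0.3602]
eef_rot: [3.141, -0.001, 1.424]
contact_force: [0.1, 0.8, 1.1]
grip_width: 0.525
grasp_force: 0.0
```

Run:
```python
from h import *
np.set_printoptions(precision=4,suppress=True)
S=np.array([512,384])
o=manip.observe();print(o["tcp_pos"],np.abs(o["joint_vel"]).max())
im=save("wrist","w2")[:,:,::-1]
p=proj("wrist",[.475,-.27,.12]);print(p)
r0,c0=max(int(p[1])-90,0),max(0,int(p[0])-120);print(r0,c0)
cv2.imwrite("pics/w2c.png",cv2.resize(im[r0:r0+180,c0:c0+240],(800,600),interpolation=cv2.INTER_CUBIC))
for k,z in(("rod_grip",.138),("stand",0),("stand_slot",.01),("rod_foot",.01)):
  for q in manip.place_of(k,"wrist")[:3]: print(k,q["score"],np.array(q["position"])*S,at_z("wrist",q["position"],z))
```

```text
[ 0.4753 -0.1985  0.3602] 0.01458527386149808
[268.0245 231.9965]
141 148
rod_grip 0.83 [234.0864 332.3904] [ 0.4175 -0.387   0.138 ]
rod_grip 0.68 [374.1184 225.9072] [ 0.5876 -0.2705  0.138 ]
rod_grip 0.63 [267.2128 235.392 ] [ 0.4744 -0.2651  0.138 ]
stand 0.68 [267.3152 193.9968] [ 0.4781 -0.2662  0.    ]
stand_slot 0.71 [265.984  197.7984] [ 0.4755 -0.2686  0.01  ]
rod_foot 0.92 [327.5776 179.4048] [ 0.5672 -0.2538  0.01  ]
rod_foot 0.77 [246.4256 250.2912] [ 0.4333 -0.3505  0.01  ]
```

View pics/w2c.png

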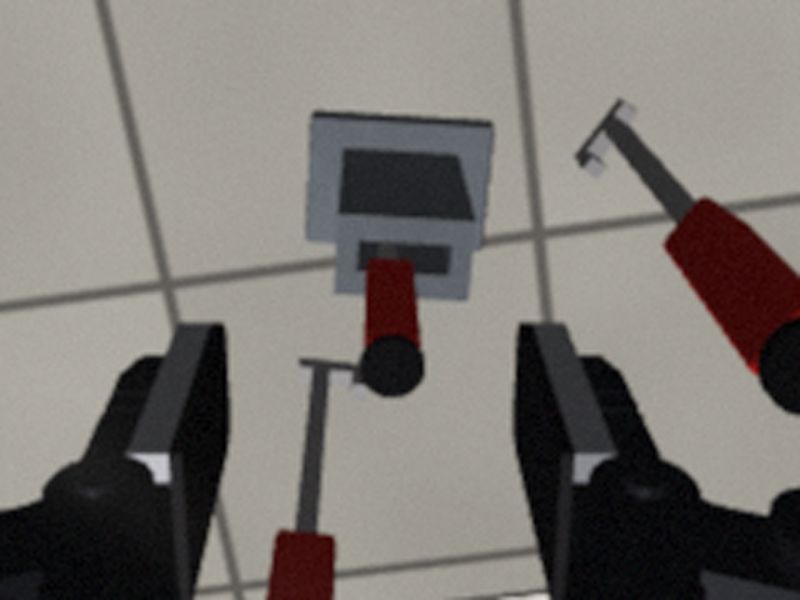

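The rod's shank sits at the left of the slot (crop 387, against a slot centre of 405). So it is offset to −x and its hook points along the stand's +x. The cap is at crop (392,366).

Run:
```python
from h import *
np.set_printoptions(precision=4,suppress=True)
S=np.array([512,384]);f=lambda x,y:np.array([148+x*.3,141+y*.3])/S
print("cap",at_z("wrist",f(392,366),.168))
print("grip bottom-front corners",at_z("wrist",f(368,260),.108),at_z("wrist",f(412,262),.108))
print("block near corners",at_z("wrist",f(335,293),.09),at_z("wrist",f(468,299),.09))
print("block far",at_z("wrist",f(338,217),.09),at_z("wrist",f(476,222),.09))
print("slot",[at_z("wrist",f(*a),.09)[:2] for a in((358,268),(449,274),(452,246),(360,242))])
print("plate",[at_z("wrist",f(*a),.01)[:2] for a in((308,240),(314,113),(492,122))])
```

```text
cap [ 0.4718 -0.2668  0.168 ]
grip bottom-front corners [ 0.4659 -0.2584  0.108 ] [ 0.4808 -0.2613  0.108 ]
block near corners [ 0.4507 -0.2775  0.09  ] [ 0.4991 -0.2871  0.09  ]
block far [ 0.4565 -0.2479  0.09  ] [ 0.5055 -0.2571  0.09  ]
slot [array([ 0.4606, -0.2688]), array([ 0.4933, -0.276 ]), array([ 0.4958, -0.2651]), array([ 0.4629, -0.2587])]
plate [array([ 0.4343, -0.2871]), array([ 0.4465, -0.2293]), array([ 0.5219, -0.2444])]
```

Emit:
{"fn": "step_arm", "kwargs": {"rows": [{"jaw": 4.5,"travel": [-4,0.4,0],"yaw": 0.05},{"jaw": 4.5,"travel": [-6.9,0.75,1],"yaw": 0.05},{"jaw": 4.5,"travel": [-6.9,0.75,6],"yaw": 0.05},{"jaw": 4.5,"travel": [-6.9,0.75,11],"yaw": 0.05},{"jaw": 4.5,"travel": [-6.9,0.75,14.5],"yaw": 0.05},{"jaw": 4.5,"travel": [-6.9,0.75,16.5],"yaw": 0.05},{"jaw": 4.5,"travel": [-6.9,0.75,16.5],"yaw": 0.05}]}}

```text
time_s: 5.7
tcp_pos: [0.4716, -0.2679, 0.1934]
eef_rot: [-3.138, -0.002, 1.374]
contact_force: [0.4, -0.2, 0.2]
grip_width: 0.525
grasp_force: 0.0
```

Emit:
{"fn": "step_arm", "kwargs": {"rows": [{"jaw": 2.6,"travel": [0,0,0],"yaw": 0},{"jaw": 2.0,"travel": [0,0,0],"yaw": 0},{"jaw": 1.7,"travel": [0,0,0],"yaw": 0},{"jaw": 1.0,"travel": [0,0,0],"yaw": 0},{"jaw": 1.0,"travel": [0,0,0],"yaw": 0},{"jaw": 1.0,"travel": [0,0,0],"yaw": 0}]}}

```text
time_s: 6.45
tcp_pos: [0.473, -0.2697, 0.1959]
eef_rot: [3.14, 0.001, 1.373]
contact_force: [0.1, 0.3, 5.4]
grip_width: 0.179
grasp_force: 58.6
```

Emit:
{"fn": "step_arm", "kwargs": {"rows": [{"jaw": 1.0,"travel": [0,0,-0.7],"yaw": 0},{"jaw": 1.0,"travel": [0,0,-2.5],"yaw": 0},{"jaw": 1.0,"travel": [0,0,-5.5],"yaw": 0},{"jaw": 1.0,"travel": [0,0,-9.5],"yaw": 0},{"jaw": 1.0,"travel": [0,0,-14],"yaw": 0},{"jaw": 1.0,"travel": [0,0,-17.5],"yaw": 0},{"jaw": 1.0,"travel": [0,0,-19],"yaw": 0},{"jaw": 1.0,"travel": [0,0,-19],"yaw": 0}]}}

```text
time_s: 7.45
tcp_pos: [0.4727, -0.2694, 0.386]
eef_rot: [3.14, 0.001, 1.373]
contact_force: [-0.1, 1.2, -1.3]
grip_width: 0.176
grasp_force: 58.6
```

Run:
```python
from h import *
np.set_printoptions(precision=4,suppress=True)
S=np.array([512,384])
o=manip.observe();t=o["tcp_pos"];print(t,o["eef_rot"],o["contact_force"],o["grip_width"],o["grasp_force"])
pics=[]
for cam in("scene","top"):
    im=manip.grab_frame(cam)[:,:,::-1]
    p=proj(cam,t-[0,0,.12]);r0,c0=int(p[1])-75,int(p[0])-50
    print(cam,r0,c0,"expected origin",proj(cam,t-[0,0,.185]),"tip",proj(cam,t+np.array([.0137,-.0027,-.185])))
    pics.append(cv2.resize(im[r0:r0+150,c0:c0+100],(400,600),interpolation=cv2.INTER_CUBIC))
    for k in("rod_foot","rod_grip"): print(k,[(q["score"],np.array(q["position"])*S) for q in manip.place_of(k,cam)[:3]])
cv2.imwrite("pics/r3.png",np.hstack(pics))
```

```text
[ 0.4727 -0.2694  0.386 ] [3.1401 0.0006 1.3728] [-0.1059  1.1632 -1.3294] 0.1760810850111431 58.55050206184387
scene 104 88 expected origin [144.047  204.0466] tip [146.9175 207.2616]
rod_foot [(0.89, array([121.8048, 282.816 ])), (0.7, array([147.3024, 204.5952])), (0.65, array([187.904 , 288.1152]))]
rod_grip [(0.93, array([180.224 , 234.2016])), (0.65, array([ 99.7888, 224.9088])), (0.5, array([136.4992, 155.2896]))]
top 134 325 expected origin [365.9651 213.0916] tip [366.9974 207.0631]
rod_foot [(0.71, array([363.8784, 210.816 ])), (0.58, array([340.224, 184.896])), (0.52, array([374.5792, 234.3936]))]
rod_grip [(0.78, array([358.4   , 173.7984])), (0.53, array([381.3888, 203.9808])), (0.53, array([403.4048, 235.392 ]))]
```

View pics/r3.png

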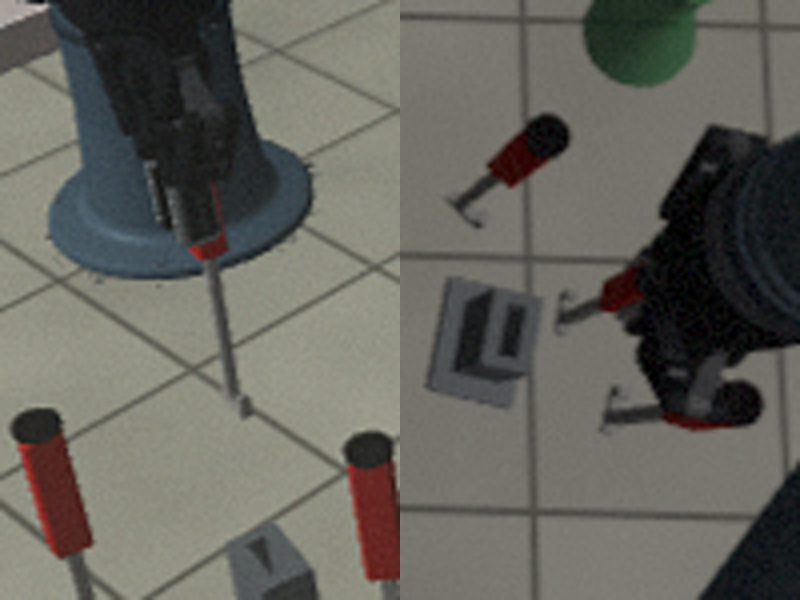

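The rod is held upright with its hook tip towards +x (top crop: the foot runs (560,330)→(565,290) with the curl at the far end). I'll move it over the tank while turning it by half a turn.

Emit:
{"fn": "step_arm", "kwargs": {"rows": [{"jaw": 1.0,"travel": [2,0.4,0],"yaw": -0.15},{"jaw": 1.0,"travel": [6,1.3,0],"yaw": -0.33},{"jaw": 1.0,"travel": [10,2.2,0],"yaw": -0.51},{"jaw": 1.0,"travel": [14,3.1,0],"yaw": -0.69},{"jaw": 1.0,"travel": [18,4,0],"yaw": -0.87},{"jaw": 1.0,"travel": [22,4.9,0],"yaw": -1.05},{"jaw": 1.0,"travel": [26,5.8,0],"yaw": -1.23},{"jaw": 1.0,"travel": [28.6,6.4,0],"yaw": -1.41}]}}

```text
time_s: 8.75
tcp_pos: [0.5918, 0.0004, 0.3842]
eef_rot: [-3.142, -0.001, 2.79]
contact_force: [-0.3, -1.0, -1.2]
grip_width: 0.173
grasp_force: 58.5
```

Emit:
{"fn": "step_arm", "kwargs": {"rows": [{"jaw": 1.0,"travel": [0,0,0],"yaw": -0.18},{"jaw": 1.0,"travel": [0,0,0],"yaw": -0.36},{"jaw": 1.0,"travel": [0,0,0],"yaw": -0.54},{"jaw": 1.0,"travel": [0,0,0],"yaw": -0.72},{"jaw": 1.0,"travel": [0,0,0],"yaw": -0.9},{"jaw": 1.0,"travel": [0,0,0],"yaw": -1.08},{"jaw": 1.0,"travel": [0,0,0],"yaw": -1.26},{"jaw": 1.0,"travel": [0,0,0],"yaw": -1.44}]}}

```text
time_s: 9.75
tcp_pos: [0.5913, -0.0014, 0.3843]
eef_rot: [3.14, -0.0, -2.054]
contact_force: [-0.1, -0.2, -1.2]
grip_width: 0.174
grasp_force: 58.6
```

Emit:
{"fn": "step_arm", "kwargs": {"rows": [{"jaw": 1.0,"travel": [0,0,0],"yaw": -0.17},{"jaw": 1.0,"travel": [0,0,0],"yaw": -0.28},{"jaw": 1.0,"travel": [0,0,0],"yaw": -0.28},{"jaw": 1.0,"travel": [0,0,0],"yaw": -0.28}]}}

```text
time_s: 10.25
tcp_pos: [0.5914, -0.0014, 0.3847]
eef_rot: [3.141, 0.0, -1.782]
contact_force: [0.6, 0.5, -0.2]
grip_width: 0.175
grasp_force: 58.6
```

Run:
```python
from h import *
np.set_printoptions(precision=4,suppress=True)
S=np.array([512,384])
o=manip.observe();t=o["tcp_pos"];print(t,o["eef_rot"],o["contact_force"],o["joint_positions"],o["time_s"])
for cam in("scene","top"):
    im=manip.grab_frame(cam)
    y=o["eef_rot"][2]-np.pi/2; h=np.array([np.cos(y),np.sin(y),0]);foot=t-[0,0,.185]+.004*h
    print(cam,"exp foot",proj(cam,foot),"exp grip",proj(cam,t-[0,0,.057]))
    for k in("rod_foot","rod_grip"): print(k,[(round(q["score"],2),np.array(q["position"])*S) for q in manip.place_of(k,cam)[:4]])
    print("bail",[(round(q["score"],2),np.array(q["position"])*S) for q in manip.place_of("bail_hinge",cam)[:3]])
```

```text
[ 0.5914 -0.0014  0.3847] [ 3.1409  0.     -1.782 ] [ 0.6113  0.4913 -0.1915] [-0.1097  0.4147  0.3441  1.501   0.0001 -1.4693] 10.25
scene exp foot [266.1418 170.87  ] exp grip [266.8915 123.6641]
rod_foot [(0.96, array([119.5008, 280.0896])), (0.79, array([267.4176, 170.4192])), (0.69, array([187.6992, 290.3808])), (0.45, array([258.304, 225.984]))]
rod_grip [(0.86, array([182.9888, 233.2032])), (0.73, array([101.0176, 226.5984])), (0.67, array([226.6112, 190.0032])), (0.65, array([159.1808, 269.7984]))]
bail []
top exp foot [247.7951 160.2337] exp grip [248.0062 142.4422]
rod_foot [(0.56, array([374.784 , 237.1968]))]
rod_grip [(0.68, array([404.0192, 236.3904]))]
bail [(0.21, array([346.9824, 219.4944]))]
```

Emit:
{"fn": "step_arm", "kwargs": {"rows": [{"jaw": 1.0,"travel": [0,0,2],"yaw": 0},{"jaw": 1.0,"travel": [0,0,5],"yaw": 0},{"jaw": 1.0,"travel": [0,0,8],"yaw": 0},{"jaw": 1.0,"travel": [0,0,11],"yaw": 0},{"jaw": 1.0,"travel": [0,0,12.5],"yaw": 0},{"jaw": 1.0,"travel": [0,0,13.5],"yaw": 0},{"jaw": 1.0,"travel": [0,0,14],"yaw": 0},{"jaw": 1.0,"travel": [0,0,14],"yaw": 0}]}}

```text
time_s: 11.65
tcp_pos: [0.5918, -0.0014, 0.2455]
eef_rot: [-3.141, 0.0, -1.78]
contact_force: [1.0, 1.4, -0.9]
grip_width: 0.175
grasp_force: 58.7
```

Run:
```python
from h import *
np.set_printoptions(precision=4,suppress=True)
S=np.array([512,384])
o=manip.observe();t=o["tcp_pos"];print(t,o["eef_rot"],o["contact_force"],o["time_s"])
y=o["eef_rot"][2]-np.pi/2; h=np.array([np.cos(y),np.sin(y),0])
ims=[]
im=save("scene","s4")[:,:,::-1]
foot=t-[0,0,.186]+.004*h
print("exp foot",proj("scene",foot),"bar ctr",proj("scene",[.566,.003,.072]))
cv2.imwrite("pics/s4c.png",cv2.resize(im[160:250,205:325],(800,600),interpolation=cv2.INTER_CUBIC))
for k in("rod_foot","bail_hinge"): print(k,[(round(q["score"],2),np.array(q["position"])*S) for q in manip.place_of(k,"scene")[:4]])
```

```text
[ 0.5918 -0.0014  0.2455] [-3.1408  0.0002 -1.7804] [ 1.0181  1.4465 -0.9095] 11.65
exp foot [266.5769 216.3366] bar ctr [261.0587 208.291 ]
rod_foot [(0.66, array([187.8016, 288.9984])), (0.62, array([116.5824, 281.5104]))]
bail_hinge []
```

View pics/s4c.png

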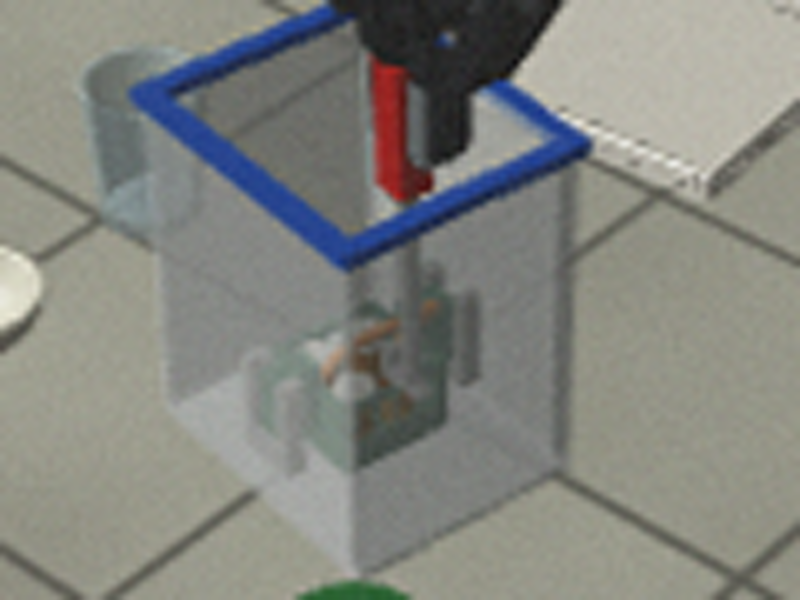

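The rod hangs just on the +x side of the bar. The bar's middle is near crop (385,325), within about 2 px of my estimate. Now I'll lower the hook to below the bar and feel inwards.

Emit:
{"fn": "step_arm", "kwargs": {"rows": [{"jaw": 1.0,"travel": [0,0,0.3],"yaw": 0},{"jaw": 1.0,"travel": [0,0,0.65],"yaw": 0},{"jaw": 1.0,"travel": [0,0,0.65],"yaw": 0},{"jaw": 1.0,"travel": [0,0.3,0.65],"yaw": 0},{"jaw": 1.0,"travel": [0,0.5,0.65],"yaw": 0},{"jaw": 1.0,"travel": [0,0.5,0.65],"yaw": 0},{"jaw": 1.0,"travel": [0,0.5,0.65],"yaw": 0}]}}

```text
time_s: 12.68
tcp_pos: [0.5866, -0.0004, 0.2387]
eef_rot: [-3.141, 0.0, -1.78]
contact_force: [-0.6, -0.2, -1.3]
grip_width: 0.178
grasp_force: 58.7
```

Emit:
{"fn": "step_arm", "kwargs": {"rows": [{"jaw": 1.0,"travel": [0,0.1,0],"yaw": 0},{"jaw": 1.0,"travel": [0,0.2,0],"yaw": 0},{"jaw": 1.0,"travel": [0,0.3,0],"yaw": 0},{"jaw": 1.0,"travel": [0,0.3,0],"yaw": 0}]}}

```text
time_s: 13.18
tcp_pos: [0.5836, 0.0003, 0.2386]
eef_rot: [-3.142, 0.0, -1.78]
contact_force: [0.6, -0.1, -0.6]
grip_width: 0.174
grasp_force: 58.7
```

Emit:
{"fn": "step_arm", "kwargs": {"rows": [{"jaw": 1.0,"travel": [0,0.1,0],"yaw": 0},{"jaw": 1.0,"travel": [0,0.2,0],"yaw": 0},{"jaw": 1.0,"travel": [0,0.25,0],"yaw": 0},{"jaw": 1.0,"travel": [0,0.25,0],"yaw": 0}]}}

```text
time_s: 13.68
tcp_pos: [0.5812, 0.0008, 0.2386]
eef_rot: [3.142, 0.0, -1.78]
contact_force: [-1.0, -0.3, -0.8]
grip_width: 0.175
grasp_force: 58.7
```

```bash
python3 -c "
from h import *
o=manip.observe();print(o['contact_force'],o['ft_torque'],o['tcp_pos'])"
```

```text
[-1.00651231 -0.27392412 -0.79347881] [0.00614027 0.01405017 0.01609923] [0.58117843 0.00078618 0.23857818]
```

Emit:
{"fn": "step_arm", "kwargs": {"rows": [{"jaw": 1.0,"travel": [0,0.1,0],"yaw": 0},{"jaw": 1.0,"travel": [0,0.2,0],"yaw": 0},{"jaw": 1.0,"travel": [0,0.3,0],"yaw": 0},{"jaw": 1.0,"travel": [0,0.3,0],"yaw": 0}]}}

```text
time_s: 14.18
tcp_pos: [0.5782, 0.0014, 0.2386]
eef_rot: [3.141, 0.0, -1.78]
contact_force: [-1.1, 0.4, -1.2]
grip_width: 0.178
grasp_force: 58.7
```

```bash
python3 -c "
from h import *
o=manip.observe();print(o['contact_force'],o['ft_torque'],o['tcp_pos'])"
```

```text
[-1.10755906  0.3622245  -1.16759877] [ 0.02186696  0.01359959 -0.02167644] [0.57818599 0.00143796 0.23856949]
```

Emit:
{"fn": "step_arm", "kwargs": {"rows": [{"jaw": 1.0,"travel": [0,0.1,0],"yaw": 0},{"jaw": 1.0,"travel": [0,0.2,0],"yaw": 0},{"jaw": 1.0,"travel": [0,0.3,0],"yaw": 0},{"jaw": 1.0,"travel": [0,0.4,0],"yaw": 0},{"jaw": 1.0,"travel": [0,0.4,0],"yaw": 0}]}}

```text
time_s: 14.8
tcp_pos: [0.5743, 0.0022, 0.2386]
eef_rot: [-3.142, 0.0, -1.78]
contact_force: [0.3, 0.4, -1.2]
grip_width: 0.175
grasp_force: 58.7
```

```bash
python3 -c "
from h import *
o=manip.observe();print(o['contact_force'],o['ft_torque'],o['tcp_pos'])"
```

```text
[ 0.31566384  0.43069335 -1.20978058] [-0.02153183 -0.0450512  -0.00969055] [0.57433011 0.00223415 0.23862049]
```

Emit:
{"fn": "step_arm", "kwargs": {"rows": [{"jaw": 1.0,"travel": [0,0.05,0],"yaw": 0},{"jaw": 1.0,"travel": [0,0.1,0],"yaw": 0},{"jaw": 1.0,"travel": [0,0.15,0],"yaw": 0},{"jaw": 1.0,"travel": [0,0.15,0],"yaw": 0}]}}

```text
time_s: 15.3
tcp_pos: [0.5729, 0.0025, 0.2386]
eef_rot: [-3.141, 0.0, -1.78]
contact_force: [-0.0, -1.0, -1.5]
grip_width: 0.175
grasp_force: 58.7
```

```bash
python3 -c "
from h import *
o=manip.observe();print(o['contact_force'],o['ft_torque'],o['tcp_pos'])"
```

```text
[-0.03708255 -0.95901205 -1.52467497] [ 0.00500831 -0.00326846 -0.03497792] [0.57294861 0.00252966 0.23862735]
```

Emit:
{"fn": "step_arm", "kwargs": {"rows": [{"jaw": 1.0,"travel": [0,0.05,0],"yaw": 0},{"jaw": 1.0,"travel": [0,0.1,0],"yaw": 0},{"jaw": 1.0,"travel": [0,0.15,0],"yaw": 0},{"jaw": 1.0,"travel": [0,0.15,0],"yaw": 0}]}}

```text
time_s: 15.8
tcp_pos: [0.5715, 0.0028, 0.2386]
eef_rot: [-3.141, 0.0, -1.78]
contact_force: [0.5, -0.3, -0.8]
grip_width: 0.176
grasp_force: 58.7
```

```bash
python3 -c "
from h import *
o=manip.observe();print(o['contact_force'],o['ft_torque'],o['tcp_pos'])"
```

```text
[ 0.48978863 -0.31546008 -0.76878799] [ 0.01322971 -0.10789864  0.00877718] [0.57145289 0.00284462 0.23862661]
```

Light contact (torque about 0.11 N·m, i.e. 0.6 N) came exactly where the shank should meet the bar. I'll back off 1.3 mm and feel upwards.

Emit:
{"fn": "step_arm", "kwargs": {"rows": [{"jaw": 1.0,"travel": [0,-0.13,0],"yaw": 0},{"jaw": 1.0,"travel": [0,-0.13,-0.1],"yaw": 0},{"jaw": 1.0,"travel": [0,-0.13,-0.3],"yaw": 0},{"jaw": 1.0,"travel": [0,-0.13,-0.5],"yaw": 0},{"jaw": 1.0,"travel": [0,-0.13,-0.6],"yaw": 0},{"jaw": 1.0,"travel": [0,-0.13,-0.7],"yaw": 0},{"jaw": 1.0,"travel": [0,-0.13,-0.7],"yaw": 0}]}}

```text
time_s: 16.68
tcp_pos: [0.5728, 0.0026, 0.2457]
eef_rot: [-3.141, 0.0, -1.78]
contact_force: [0.2, -0.3, -0.4]
grip_width: 0.175
grasp_force: 58.7
```

```bash
python3 -c "
from h import *
o=manip.observe();print(o['contact_force'],o['ft_torque'],o['tcp_pos'])"
```

```text
[ 0.22470263 -0.32952176 -0.3672511 ] [ 0.03038988 -0.07398092  0.00826725] [0.57278994 0.00256446 0.24569563]
```

Emit:
{"fn": "step_arm", "kwargs": {"rows": [{"jaw": 1.0,"travel": [0,0,-0.1],"yaw": 0},{"jaw": 1.0,"travel": [0,0,-0.2],"yaw": 0},{"jaw": 1.0,"travel": [0,0,-0.3],"yaw": 0},{"jaw": 1.0,"travel": [0,0,-0.4],"yaw": 0},{"jaw": 1.0,"travel": [0,0,-0.5],"yaw": 0},{"jaw": 1.0,"travel": [0,0,-0.5],"yaw": 0}]}}

```text
time_s: 17.42
tcp_pos: [0.5724, 0.0026, 0.2503]
eef_rot: [3.141, 0.0, -1.78]
contact_force: [-0.2, 0.7, -1.4]
grip_width: 0.174
grasp_force: 58.5
```

```bash
python3 -c "
from h import *
o=manip.observe();print(o['contact_force'],o['ft_torque'],o['tcp_pos'])"
```

```text
[-0.21774195  0.7285805  -1.43406396] [ 0.04112783  0.13620166 -0.01644369] [0.57241836 0.00261573 0.25034351]
```

Emit:
{"fn": "step_arm", "kwargs": {"rows": [{"jaw": 1.0,"travel": [0,0,-0.1],"yaw": 0},{"jaw": 1.0,"travel": [0,0,-0.2],"yaw": 0},{"jaw": 1.0,"travel": [0,0,-0.3],"yaw": 0},{"jaw": 1.0,"travel": [0,0,-0.4],"yaw": 0},{"jaw": 1.0,"travel": [0,0,-0.4],"yaw": 0}]}}

```text
time_s: 18.05
tcp_pos: [0.5727, 0.0026, 0.2546]
eef_rot: [3.142, 0.0, -1.78]
contact_force: [-0.9, -0.1, -3.0]
grip_width: 0.18
grasp_force: 58.4
```

```bash
python3 -c "
from h import *
o=manip.observe();print(o['contact_force'],o['ft_torque'],o['tcp_pos'])"
```

```text
[-0.86726613 -0.09422047 -3.03586929] [ 0.04776442  0.29683985 -0.02140417] [0.57269137 0.00258163 0.25462683]
```

Emit:
{"fn": "step_arm", "kwargs": {"rows": [{"jaw": 1.0,"travel": [0,0.05,-0.1],"yaw": 0},{"jaw": 1.0,"travel": [0,0.1,-0.2],"yaw": 0},{"jaw": 1.0,"travel": [0,0.1,-0.3],"yaw": 0},{"jaw": 1.0,"travel": [0,0.1,-0.4],"yaw": 0},{"jaw": 1.0,"travel": [0,0.1,-0.4],"yaw": 0}]}}

```text
time_s: 18.68
tcp_pos: [0.5719, 0.0028, 0.2587]
eef_rot: [-3.141, 0.0, -1.78]
contact_force: [-1.2, -0.1, -2.6]
grip_width: 0.178
grasp_force: 58.4
```

```bash
python3 -c "
from h import *
o=manip.observe();print(o['contact_force'],o['ft_torque'],o['tcp_pos'])"
```

```text
[-1.24904253 -0.07389826 -2.60665536] [0.07989222 0.26509655 0.01151486] [0.57186394 0.00275262 0.2587493 ]
```

Emit:
{"fn": "step_arm", "kwargs": {"rows": [{"jaw": 1.0,"travel": [0,0,-0.2],"yaw": 0},{"jaw": 1.0,"travel": [0,0,-0.4],"yaw": 0},{"jaw": 1.0,"travel": [0,0,-0.6],"yaw": 0},{"jaw": 1.0,"travel": [0,0,-0.8],"yaw": 0},{"jaw": 1.0,"travel": [0,0,-1.0],"yaw": 0},{"jaw": 1.0,"travel": [0,0,-1.2],"yaw": 0},{"jaw": 1.0,"travel": [0,0,-1.4],"yaw": 0},{"jaw": 1.0,"travel": [0,0,-1.5],"yaw": 0}]}}

```text
time_s: 19.68
tcp_pos: [0.5718, 0.0028, 0.2738]
eef_rot: [-3.141, 0.0, -1.78]
contact_force: [-0.6, 0.4, -3.7]
grip_width: 0.177
grasp_force: 58.4
```

```bash
python3 -c "
from h import *
o=manip.observe();print(o['contact_force'],o['ft_torque'],o['tcp_pos'])
im=save('scene','s5')
cv2.imwrite('pics/s5c.png',cv2.resize(im[140:260,195:335,::-1],(700,600),interpolation=cv2.INTER_CUBIC))"
```

```text
[-0.61581692  0.4278111  -3.65069776] [ 0.08665838  0.22595349 -0.00236297] [0.57179813 0.0027784  0.27376964]
```

View pics/s5c.png

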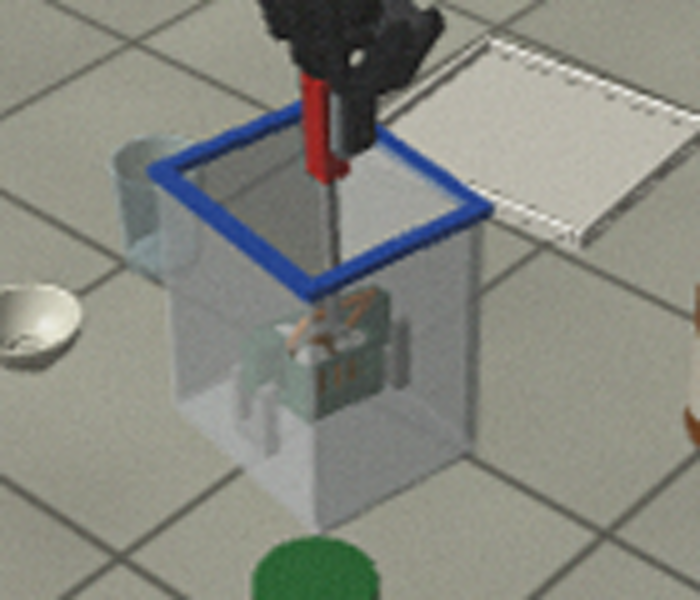

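The basket is hooked and about 22 mm up, still in its guides. I'll ease it out, following its tilt with the rod.

Emit:
{"fn": "step_arm", "kwargs": {"rows": [{"jaw": 1.0,"travel": [0,0,-0.2],"yaw": 0},{"jaw": 1.0,"travel": [0,0,-0.4],"yaw": 0},{"jaw": 1.0,"travel": [0,0,-0.6],"yaw": 0},{"jaw": 1.0,"travel": [0,0.1,-0.75],"yaw": 0},{"jaw": 1.0,"travel": [0,0.2,-0.9],"yaw": 0},{"jaw": 1.0,"travel": [0,0.3,-1.05],"yaw": 0},{"jaw": 1.0,"travel": [0,0.4,-1.2],"yaw": 0},{"jaw": 1.0,"travel": [0,0.5,-1.3],"yaw": 0}]}}

```text
time_s: 20.72
tcp_pos: [0.567, 0.0038, 0.2869]
eef_rot: [-3.141, 0.0, -1.78]
contact_force: [0.2, -0.4, -3.5]
grip_width: 0.179
grasp_force: 58.5
```

```bash
python3 -c "
from h import *
o=manip.observe();print(o['contact_force'],o['ft_torque'],o['tcp_pos'])"
```

```text
[ 0.16271903 -0.42988741 -3.45551943] [ 0.01303034  0.00951329 -0.02590771] [0.56702116 0.00381458 0.2868801 ]
```

Emit:
{"fn": "step_arm", "kwargs": {"rows": [{"jaw": 1.0,"travel": [0,0.2,-0.1],"yaw": 0},{"jaw": 1.0,"travel": [0,0.4,-0.25],"yaw": 0},{"jaw": 1.0,"travel": [0,0.6,-0.4],"yaw": 0},{"jaw": 1.0,"travel": [0,0.8,-0.55],"yaw": 0},{"jaw": 1.0,"travel": [0,1.0,-0.75],"yaw": 0},{"jaw": 1.0,"travel": [0,1.2,-1.0],"yaw": 0},{"jaw": 1.0,"travel": [0,1.3,-1.3],"yaw": 0},{"jaw": 1.0,"travel": [0,1.3,-1.6],"yaw": 0}]}}

```text
time_s: 21.72
tcp_pos: [0.5541, 0.0065, 0.3029]
eef_rot: [-3.141, 0.0, -1.78]
contact_force: [-0.0, 0.1, -3.2]
grip_width: 0.175
grasp_force: 58.5
```

```bash
python3 -c "
from h import *
o=manip.observe();print(o['contact_force'],o['ft_torque'],o['tcp_pos'])"
```

```text
[-0.03543116  0.11888745 -3.24811031] [ 0.0149106  -0.05217133  0.01045008] [0.55411226 0.00653842 0.30288364]
```

Emit:
{"fn": "step_arm", "kwargs": {"rows": [{"jaw": 1.0,"travel": [0,0,-0.5],"yaw": 0},{"jaw": 1.0,"travel": [0,0,-1.5],"yaw": 0},{"jaw": 1.0,"travel": [0,0,-3],"yaw": 0},{"jaw": 1.0,"travel": [0,0,-5],"yaw": 0},{"jaw": 1.0,"travel": [0,0,-7],"yaw": 0},{"jaw": 1.0,"travel": [0,0,-9],"yaw": 0},{"jaw": 1.0,"travel": [0,0,-11],"yaw": 0},{"jaw": 1.0,"travel": [0,0,-12.5],"yaw": 0}]}}

```text
time_s: 22.72
tcp_pos: [0.5543, 0.0065, 0.4293]
eef_rot: [-3.14, 0.0, -1.78]
contact_force: [0.5, -0.0, -3.3]
grip_width: 0.176
grasp_force: 58.5
```

Emit:
{"fn": "step_arm", "kwargs": {"rows": [{"jaw": 1.0,"travel": [0,0,-0.6],"yaw": 0},{"jaw": 1.0,"travel": [0,0,-1],"yaw": 0},{"jaw": 1.0,"travel": [0,0,-1],"yaw": 0},{"jaw": 1.0,"travel": [0,0,-1],"yaw": 0}]}}

```text
time_s: 23.22
tcp_pos: [0.554, 0.0065, 0.437]
eef_rot: [3.14, -0.0, -1.78]
contact_force: [0.5, -0.3, -3.3]
grip_width: 0.177
grasp_force: 58.6
```

```bash
python3 -c "
from h import *
S=np.array([512,384])
o=manip.observe();print(o['contact_force'],o['ft_torque'],o['tcp_pos'],o['joint_positions'])
im=save('scene','s6')
cv2.imwrite('pics/s6c.png',cv2.resize(im[60:240,190:360,::-1],(566,600),interpolation=cv2.INTER_CUBIC))
b=o['tcp_pos']-[0,0,.1775]
print('bar px',proj('scene',b),proj('top',b))
for cam in('scene','top'):
  manip.grab_frame(cam)
  for k in('tray','tray_in','basket'): print(cam,k,[(round(q['score'],2),np.array(q['position'])*S,at_z(cam,q['position'],.005 if k=='tray_in' else 0)[:2]) for q in manip.place_of(k,cam)[:2]])
  r=manip.regions_of('tray',cam)[0]['mask'].astype(np.uint8)
  c=max(cv2.findContours(r,0,1)[0],key=cv2.contourArea)[:,0,:]
  print(cam,cv2.minAreaRect(np.array([at_z(cam,q/S,.014)[:2]*1000 for q in c],np.float32)))
"
```

```text
[ 0.45109001 -0.29198221 -3.34535479] [ 0.00341597  0.01357457 -0.04139993] [0.55396175 0.00651883 0.43698153] [-1.02768234e-01  3.48428121e-01  3.81901669e-01  1.60541534e+00
  5.86084968e-05 -1.46393376e+00]
bar px [257.25179018 143.14766444] [243.8888838  168.59843942]
scene tray [(0.71, array([305.3056, 170.304 ]), array([0.48489174, 0.29790622]))]
scene tray_in [(0.97, array([299.008 , 165.1968]), array([0.4569597 , 0.30150077])), (0.31, array([261.12  , 299.0976]), array([ 0.7255646 , -0.17566497]))]
scene basket [(0.66, array([255.1808, 167.1168]), array([0.35503293, 0.2088594 ])), (0.64, array([299.9808, 165.1968]), array([0.45480317, 0.30947573]))]
scene ((474.0428161621094, 287.88751220703125), (177.36985778808594, 164.8466796875), 4.469664096832275)
top tray [(0.9, array([141.5168, 216.8064]), array([0.46860572, 0.29003225])), (0.38, array([383.488 , 143.5008]), array([ 0.69834924, -0.38734124]))]
top tray_in [(0.71, array([138.3936, 214.6176]), array([0.47394146, 0.29761305]))]
top basket []
top ((465.6916198730469, 328.34814453125), (170.16226196289062, 73.92898559570312), 3.6131272315979004)
```

View pics/s6c.png

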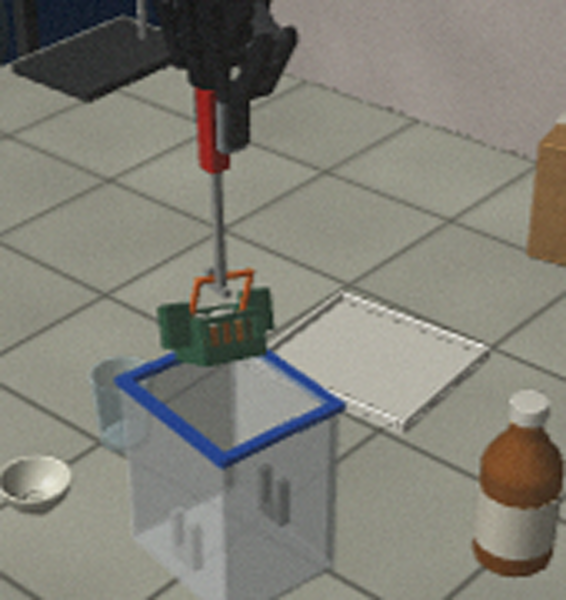

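The basket hangs clear above the tank rim, upright to within its expected tilt (crop (215,330)), and the tray centre is about (0.471, 0.289). I'll move over smoothly.

Emit:
{"fn": "step_arm", "kwargs": {"rows": [{"jaw": 1.0,"travel": [-0.3,0.2,0],"yaw": 0},{"jaw": 1.0,"travel": [-1.1,0.6,0],"yaw": 0},{"jaw": 1.0,"travel": [-2.4,1.3,0],"yaw": 0},{"jaw": 1.0,"travel": [-4.0,2.2,0],"yaw": 0},{"jaw": 1.0,"travel": [-6.0,3.3,0],"yaw": 0},{"jaw": 1.0,"travel": [-8.2,4.5,0],"yaw": 0},{"jaw": 1.0,"travel": [-10.5,5.8,0],"yaw": 0},{"jaw": 1.0,"travel": [-13,7.1,0],"yaw": 0}]}}

```text
time_s: 24.78
tcp_pos: [0.5108, 0.1503, 0.4378]
eef_rot: [-3.142, 0.0, -1.78]
contact_force: [-0.5, -0.4, -2.6]
grip_width: 0.175
grasp_force: 58.6
```

Emit:
{"fn": "step_arm", "kwargs": {"rows": [{"jaw": 1.0,"travel": [-2.4,1.3,0],"yaw": 0},{"jaw": 1.0,"travel": [-4.8,2.6,0],"yaw": 0},{"jaw": 1.0,"travel": [-6.9,3.8,0],"yaw": 0},{"jaw": 1.0,"travel": [-8.9,4.9,0],"yaw": 0},{"jaw": 1.0,"travel": [-10.5,5.8,0],"yaw": 0},{"jaw": 1.0,"travel": [-11.8,6.5,0],"yaw": 0},{"jaw": 1.0,"travel": [-12.7,6.9,0],"yaw": 0},{"jaw": 1.0,"travel": [-13,7.1,0],"yaw": 0}]}}

```text
time_s: 25.78
tcp_pos: [0.4693, 0.2908, 0.4375]
eef_rot: [-3.141, -0.0, -1.78]
contact_force: [0.3, 0.2, -3.7]
grip_width: 0.178
grasp_force: 58.6
```

Emit:
{"fn": "step_arm", "kwargs": {"rows": [{"jaw": 1.0,"travel": [0,0,0.3],"yaw": 0},{"jaw": 1.0,"travel": [0,0,1.2],"yaw": 0},{"jaw": 1.0,"travel": [0,0,2.8],"yaw": 0},{"jaw": 1.0,"travel": [0,0,5],"yaw": 0},{"jaw": 1.0,"travel": [0,0,7.5],"yaw": 0},{"jaw": 1.0,"travel": [0,0,10],"yaw": 0},{"jaw": 1.0,"travel": [0,0,12],"yaw": 0},{"jaw": 1.0,"travel": [0,0,13.5],"yaw": 0}]}}

```text
time_s: 26.78
tcp_pos: [0.4689, 0.2896, 0.301]
eef_rot: [3.14, -0.001, -1.781]
contact_force: [0.6, 0.2, -3.3]
grip_width: 0.175
grasp_force: 58.5
```

Emit:
{"fn": "step_arm", "kwargs": {"rows": [{"jaw": 1.0,"travel": [0,0,0.8],"yaw": 0},{"jaw": 1.0,"travel": [0,0,1.3],"yaw": 0},{"jaw": 1.0,"travel": [0,0,1.5],"yaw": 0},{"jaw": 1.0,"travel": [0,0,1.5],"yaw": 0},{"jaw": 1.0,"travel": [0,0,1.5],"yaw": 0},{"jaw": 1.0,"travel": [0,0,1.5],"yaw": 0}]}}

```text
time_s: 27.52
tcp_pos: [0.4695, 0.2905, 0.288]
eef_rot: [-3.141, 0.001, -1.78]
contact_force: [0.4, -0.2, -2.9]
grip_width: 0.178
grasp_force: 58.5
```

```bash
python3 -c "
from h import *
o=manip.observe();print(o['contact_force'],o['ft_torque'],o['tcp_pos'],o['eef_rot'])
im=save('scene','s7');im2=save('top','t7')
b=o['tcp_pos']-[0,0,.1775];p=proj('scene',b).astype(int);q=proj('top',b).astype(int)
print(p,q,proj('scene',[.471,.289,.005]))
z=lambda m,c:cv2.resize(m[c[1]-60:c[1]+60,c[0]-40:c[0]+40,::-1],(400,600),interpolation=cv2.INTER_CUBIC)
cv2.imwrite('pics/s7c.png',np.hstack([z(im,p),z(im2,q)]))
"
```

```text
[ 0.415195   -0.15513827 -2.92697086] [-0.02836968 -0.01803943  0.01869844] [0.46951967 0.29048125 0.28795631] [-3.14104189e+00  5.37928117e-04 -1.78041189e+00]
[301 138] [128 212] [300.06769338 168.54631587]
```

View pics/s7c.png

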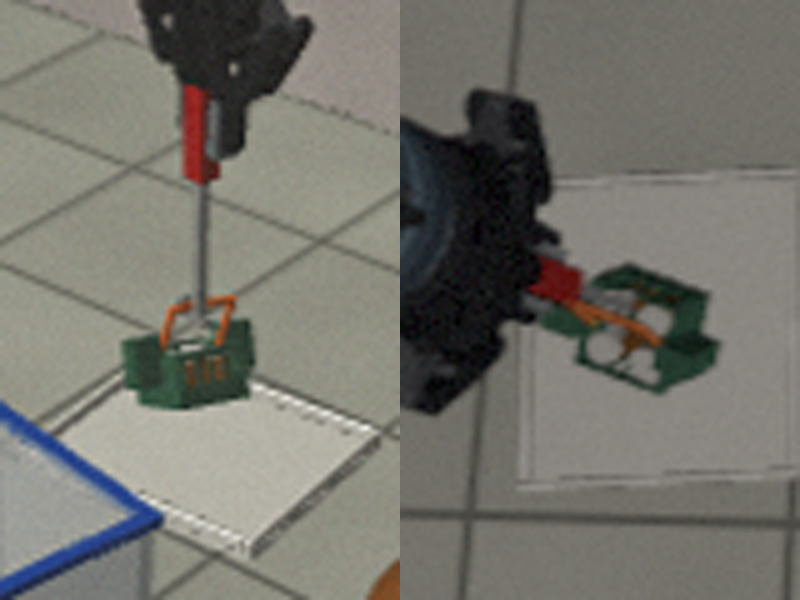

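The basket hangs over the tray, swaying little (left crop (190,360)). I'll lower it to just above expected touch.

Emit:
{"fn": "step_arm", "kwargs": {"rows": [{"jaw": 1.0,"travel": [0,0,0.4],"yaw": 0},{"jaw": 1.0,"travel": [0,0,1.0],"yaw": 0},{"jaw": 1.0,"travel": [0,0,1.6],"yaw": 0},{"jaw": 1.0,"travel": [0,0,2.1],"yaw": 0},{"jaw": 1.0,"travel": [0,0,2.5],"yaw": 0},{"jaw": 1.0,"travel": [0,0,2.7],"yaw": 0},{"jaw": 1.0,"travel": [0,0,2.8],"yaw": 0},{"jaw": 1.0,"travel": [0,0,2.8],"yaw": 0}]}}

```text
time_s: 28.62
tcp_pos: [0.4694, 0.2904, 0.2597]
eef_rot: [-3.141, 0.0, -1.78]
contact_force: [0.2, -0.8, -3.3]
grip_width: 0.175
grasp_force: 58.5
```

```bash
cat > o.py <<'E'
from h import *
o=manip.observe();print(np.round(o['contact_force'],2),np.round(o['ft_torque'],3),np.round(o['tcp_pos'],4),o['time_s'])
E
python3 o.py
```

```text
[ 0.19 -0.78 -3.28] [-0.012 -0.018 -0.046] [0.4694 0.2904 0.2597] 28.625
```

Emit:
{"fn": "step_arm", "kwargs": {"rows": [{"jaw": 1.0,"travel": [0,0,0.1],"yaw": 0},{"jaw": 1.0,"travel": [0,0,0.2],"yaw": 0},{"jaw": 1.0,"travel": [0,0,0.3],"yaw": 0},{"jaw": 1.0,"travel": [0,0,0.4],"yaw": 0},{"jaw": 1.0,"travel": [0,0,0.4],"yaw": 0}]}}

```text
time_s: 29.25
tcp_pos: [0.4694, 0.2904, 0.2556]
eef_rot: [-3.141, 0.0, -1.78]
contact_force: [0.3, -0.5, -1.5]
grip_width: 0.172
grasp_force: 58.7
```

```bash
python3 o.py
```

```text
[ 0.34 -0.53 -1.47] [-0.2   -0.048  0.032] [0.4694 0.2904 0.2556] 29.25
```

Emit:
{"fn": "step_arm", "kwargs": {"rows": [{"jaw": 1.0,"travel": [0,-0.15,0.03],"yaw": 0},{"jaw": 1.0,"travel": [0,-0.3,0.07],"yaw": 0},{"jaw": 1.0,"travel": [0,-0.45,0.1],"yaw": 0},{"jaw": 1.0,"travel": [0,-0.6,0.15],"yaw": 0},{"jaw": 1.0,"travel": [0,-0.6,0.15],"yaw": 0}]}}

```text
time_s: 29.88
tcp_pos: [0.4754, 0.2891, 0.2541]
eef_rot: [-3.142, 0.0, -1.781]
contact_force: [0.4, -1.6, -2.5]
grip_width: 0.178
grasp_force: 58.7
```

```bash
python3 o.py
```

```text
[ 0.41 -1.65 -2.5 ] [-0.102 -0.078 -0.074] [0.4754 0.2891 0.2541] 29.875
```

Emit:
{"fn": "step_arm", "kwargs": {"rows": [{"jaw": 1.0,"travel": [0,-0.15,0.05],"yaw": 0},{"jaw": 1.0,"travel": [0,-0.3,0.1],"yaw": 0},{"jaw": 1.0,"travel": [0,-0.45,0.16],"yaw": 0},{"jaw": 1.0,"travel": [0,-0.6,0.22],"yaw": 0},{"jaw": 1.0,"travel": [0,-0.8,0.3],"yaw": 0},{"jaw": 1.0,"travel": [0,-0.8,0.3],"yaw": 0}]}}

```text
time_s: 30.62
tcp_pos: [0.4833, 0.2874, 0.2511]
eef_rot: [-3.141, 0.0, -1.781]
contact_force: [1.7, -0.6, -0.9]
grip_width: 0.178
grasp_force: 58.8
```

```bash
python3 o.py
```

```text
[ 1.66 -0.56 -0.87] [-0.132 -0.161 -0.012] [0.4833 0.2874 0.2511] 30.625
```

Emit:
{"fn": "step_arm", "kwargs": {"rows": [{"jaw": 1.0,"travel": [0,-0.15,0.06],"yaw": 0},{"jaw": 1.0,"travel": [0,-0.3,0.13],"yaw": 0},{"jaw": 1.0,"travel": [0,-0.45,0.2],"yaw": 0},{"jaw": 1.0,"travel": [0,-0.6,0.27],"yaw": 0},{"jaw": 1.0,"travel": [0,-0.8,0.36],"yaw": 0},{"jaw": 1.0,"travel": [0,-0.8,0.36],"yaw": 0}]}}

```text
time_s: 31.38
tcp_pos: [0.4909, 0.2858, 0.2473]
eef_rot: [3.141, -0.0, -1.781]
contact_force: [-0.3, 0.0, -0.9]
grip_width: 0.176
grasp_force: 58.8
```

```bash
python3 o.py
```

```text
[-0.28  0.05 -0.87] [-0.028 -0.098  0.008] [0.4909 0.2858 0.2473] 31.375
```

Emit:
{"fn": "step_arm", "kwargs": {"rows": [{"jaw": 1.0,"travel": [0,-0.15,0.1],"yaw": 0},{"jaw": 1.0,"travel": [0,-0.3,0.2],"yaw": 0},{"jaw": 1.0,"travel": [0,-0.4,0.3],"yaw": 0},{"jaw": 1.0,"travel": [0,-0.4,0.4],"yaw": 0},{"jaw": 1.0,"travel": [0,-0.4,0.4],"yaw": 0}]}}

```text
time_s: 32.0
tcp_pos: [0.4951, 0.285, 0.2438]
eef_rot: [-3.141, 0.0, -1.78]
contact_force: [1.7, 0.2, -0.5]
grip_width: 0.177
grasp_force: 58.9
```

```bash
python3 o.py; python3 -c "
from h import *
o=manip.observe()
im=save('scene','s8');im2=save('top','t8')
b=o['tcp_pos']-[0,0,.1775];p=proj('scene',b).astype(int);q=proj('top',b).astype(int)
print(p,q,proj('scene',[.471,.289,.005]))
z=lambda m,c:cv2.resize(m[c[1]-40:c[1]+50,c[0]-30:c[0]+30,::-1],(400,600),interpolation=cv2.INTER_CUBIC)
cv2.imwrite('pics/s8c.png',np.hstack([z(im,p),z(im2,q)]))
"
```

```text
[ 1.75  0.25 -0.5 ] [-0.063 -0.423  0.092] [0.4951 0.285  0.2438] 32.0
[306 155] [137 204] [300.06769338 168.54631587]
```

View pics/s8c.png

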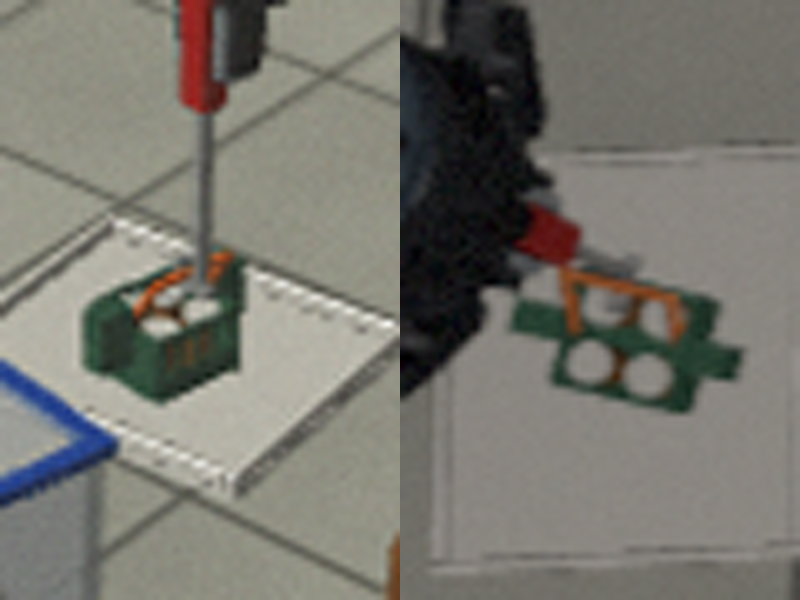

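The basket stands almost upright near the tray's middle, with the bar resting lightly on the shank. I'll ease the rod a little further in +x and lower it.

Emit:
{"fn": "step_arm", "kwargs": {"rows": [{"jaw": 1.0,"travel": [0,-0.1,0.05],"yaw": 0},{"jaw": 1.0,"travel": [0,-0.2,0.1],"yaw": 0},{"jaw": 1.0,"travel": [0,-0.25,0.15],"yaw": 0},{"jaw": 1.0,"travel": [0,-0.25,0.2],"yaw": 0},{"jaw": 1.0,"travel": [0,-0.25,0.2],"yaw": 0}]}}

```text
time_s: 32.72
tcp_pos: [0.4972, 0.2845, 0.2415]
eef_rot: [3.142, 0.0, -1.78]
contact_force: [1.4, 0.2, 0.1]
grip_width: 0.181
grasp_force: 59.0
```

```bash
python3 o.py
```

```text
[1.37 0.24 0.15] [-0.079 -0.397  0.025] [0.4972 0.2845 0.2415] 32.725
```

Emit:
{"fn": "step_arm", "kwargs": {"rows": [{"jaw": 1.0,"travel": [0,-0.1,0],"yaw": 0},{"jaw": 1.0,"travel": [0,-0.2,0],"yaw": 0},{"jaw": 1.0,"travel": [0,-0.3,0],"yaw": 0},{"jaw": 1.0,"travel": [0,-0.3,0],"yaw": 0}]}}

```text
time_s: 33.22
tcp_pos: [0.5, 0.2838, 0.2413]
eef_rot: [3.141, -0.0, -1.78]
contact_force: [-0.3, -0.2, -1.2]
grip_width: 0.178
grasp_force: 58.9
```

```bash
python3 o.py
```

```text
[-0.33 -0.19 -1.22] [-0.004  0.019 -0.016] [0.5    0.2838 0.2413] 33.225
```

Emit:
{"fn": "step_arm", "kwargs": {"rows": [{"jaw": 1.0,"travel": [0,0,0.15],"yaw": 0},{"jaw": 1.0,"travel": [0,0,0.3],"yaw": 0},{"jaw": 1.0,"travel": [0,0,0.45],"yaw": 0},{"jaw": 1.0,"travel": [0,0,0.6],"yaw": 0},{"jaw": 1.0,"travel": [0,0,0.6],"yaw": 0}]}}

```text
time_s: 33.85
tcp_pos: [0.5, 0.2838, 0.2353]
eef_rot: [3.141, -0.0, -1.78]
contact_force: [-0.0, 0.0, -1.2]
grip_width: 0.178
grasp_force: 58.9
```

```bash
python3 o.py
```

```text
[-0.01  0.04 -1.16] [-0.003  0.017 -0.061] [0.5    0.2838 0.2353] 33.85
```

Now 3 mm lower, then outwards (tool −y) in small steps.

Emit:
{"fn": "step_arm", "kwargs": {"rows": [{"jaw": 1.0,"travel": [0,0,0.15],"yaw": 0},{"jaw": 1.0,"travel": [0,0,0.3],"yaw": 0},{"jaw": 1.0,"travel": [0,0,0.3],"yaw": 0},{"jaw": 1.0,"travel": [0,-0.15,0.3],"yaw": 0},{"jaw": 1.0,"travel": [0,-0.3,0.3],"yaw": 0},{"jaw": 1.0,"travel": [0,-0.3,0.3],"yaw": 0}]}}

```text
time_s: 34.6
tcp_pos: [0.5033, 0.2832, 0.2326]
eef_rot: [-3.141, 0.0, -1.781]
contact_force: [0.2, -0.6, -0.9]
grip_width: 0.176
grasp_force: 58.9
```

```bash
python3 o.py
```

```text
[ 0.17 -0.56 -0.9 ] [ 0.023 -0.007  0.04 ] [0.5033 0.2832 0.2326] 34.6
```

Emit:
{"fn": "step_arm", "kwargs": {"rows": [{"jaw": 1.0,"travel": [0,-0.15,0],"yaw": 0},{"jaw": 1.0,"travel": [0,-0.3,0],"yaw": 0},{"jaw": 1.0,"travel": [0,-0.45,0],"yaw": 0},{"jaw": 1.0,"travel": [0,-0.45,0],"yaw": 0}]}}

```text
time_s: 35.1
tcp_pos: [0.5076, 0.2823, 0.2325]
eef_rot: [-3.142, 0.0, -1.781]
contact_force: [0.2, 0.3, -1.6]
grip_width: 0.177
grasp_force: 58.9
```

```bash
python3 o.py
```

```text
[ 0.25  0.29 -1.65] [ 0.002 -0.019 -0.011] [0.5076 0.2823 0.2325] 35.1
```

Emit:
{"fn": "step_arm", "kwargs": {"rows": [{"jaw": 1.0,"travel": [0,-0.2,0],"yaw": 0},{"jaw": 1.0,"travel": [0,-0.4,0],"yaw": 0},{"jaw": 1.0,"travel": [0,-0.7,0],"yaw": 0},{"jaw": 1.0,"travel": [0,-1.0,0],"yaw": 0},{"jaw": 1.0,"travel": [0,-1.4,0],"yaw": 0},{"jaw": 1.0,"travel": [0,-1.8,0],"yaw": 0},{"jaw": 1.0,"travel": [0,-1.8,0],"yaw": 0}]}}

```text
time_s: 35.98
tcp_pos: [0.5255, 0.2784, 0.2325]
eef_rot: [-3.141, 0.0, -1.781]
contact_force: [0.1, 0.1, -1.5]
grip_width: 0.18
grasp_force: 58.9
```

```bash
python3 o.py
```

```text
[ 0.06  0.13 -1.54] [-0.051 -0.001  0.035] [0.5255 0.2784 0.2325] 35.975
```

Unhooked and clear. I'll rise, then go back to the pose the rod was taken from.

Emit:
{"fn": "step_arm", "kwargs": {"rows": [{"jaw": 1.0,"travel": [0,0,-0.5],"yaw": 0},{"jaw": 1.0,"travel": [0,0,-2],"yaw": 0},{"jaw": 1.0,"travel": [0,0,-5],"yaw": 0},{"jaw": 1.0,"travel": [0,0,-9],"yaw": 0},{"jaw": 1.0,"travel": [0,0,-13],"yaw": 0},{"jaw": 1.0,"travel": [0,0,-16],"yaw": 0},{"jaw": 1.0,"travel": [0,0,-17.5],"yaw": 0},{"jaw": 1.0,"travel": [0,0,-17.5],"yaw": 0}]}}

```text
time_s: 36.98
tcp_pos: [0.5255, 0.2788, 0.41]
eef_rot: [-3.138, 0.003, -1.78]
contact_force: [0.7, -0.6, -1.5]
grip_width: 0.178
grasp_force: 58.9
```

```bash
python3 o.py; python3 -c "
from h import *
S=np.array([512,384])
im=save('scene','s9')
im2=save('top','t9')
p=proj('scene',[.475,.289,.03]).astype(int);q=proj('top',[.475,.289,.03]).astype(int);print(p,q)
z=lambda m,c:cv2.resize(m[c[1]-45:c[1]+45,c[0]-30:c[0]+30,::-1],(400,600),interpolation=cv2.INTER_CUBIC)
cv2.imwrite('pics/s9c.png',np.hstack([z(im,p),z(im2,q)]))
for n,m,cam in(('s',im,'scene'),('t',im2,'top')):
  print(cam,[(round(r['score'],2),np.array(r['position'])*S,at_z(cam,r['position'],.005)) for r in manip.place_of('basket',cam)[:2]])
"
```

```text
[ 0.68 -0.57 -1.52] [-0.051 -0.03  -0.029] [0.5255 0.2788 0.41  ] 36.975
[301 162] [138 213]
scene [(0.76, array([299.52 , 170.304]), array([0.47568014, 0.28031078, 0.005     ]))]
top [(0.81, array([146.8928, 216.192 ]), array([0.47024734, 0.2740199 , 0.005     ]))]
```

View pics/s9c.png

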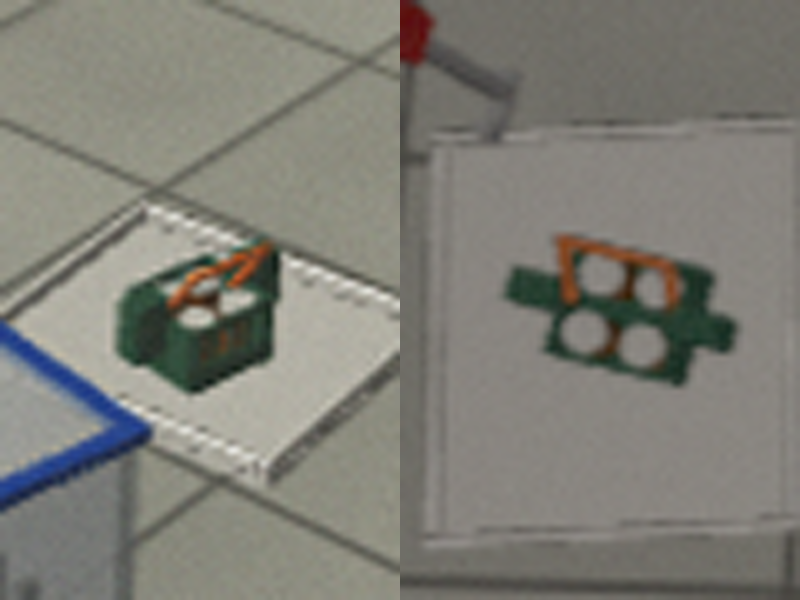

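The basket stands upright in the tray, rim centre at about top crop (630,312) against a tray centre of about (622,332). I'll check the offset numerically.

```bash
python3 -c "
from h import *
S=np.array([512,384])
o=manip.observe();t=o['tcp_pos'];y=o['eef_rot'][2]-np.pi/2;h=np.array([np.cos(y),np.sin(y),0])
for cam in('scene','top'):
  manip.grab_frame(cam)
  print(cam,'foot exp',proj(cam,t-[0,0,.186]+.004*h),[(round(q['score'],2),np.round(np.array(q['position'])*S,1)) for q in manip.place_of('rod_foot',cam)[:4]])
  for k,z in(('basket',.039),('tray',.014)):
    m=manip.regions_of(k,cam)[0]['mask'].astype(np.uint8);c=max(cv2.findContours(m,0,1)[0],key=cv2.contourArea)[:,0,:]
    print(k,c.min(0),c.max(0),cv2.minAreaRect(np.array([at_z(cam,q/S,z)[:2]*1000 for q in c],np.float32)))
f=lambda x,y:np.array([108+(x-400)/6.667,168+y/6.667])/S
print('caps',np.mean([at_z('top',f(*a),.042) for a in((603,270),(660,288),(585,330),(640,347))],0))
print('tray left/top/bot edges',[at_z('top',f(*a),.014)[:2] for a in((432,330),(620,130),(620,532))])
"
```

```text
scene foot exp [315.04692933 112.15387985] [(0.91, array([184.8, 289.2])), (0.89, array([116.2, 281.9]))]
basket [288 153] [312 175] ((483.6883850097656, 270.14996337890625), (72.65589904785156, 121.94943237304688), 37.008968353271484)
tray [271 148] [335 189] ((473.52203369140625, 287.2347412109375), (179.13815307617188, 167.36903381347656), 4.0824079513549805)
top foot exp [120.14199672 183.69595837] [(0.79, array([121.3, 183.2])), (0.79, array([339.7, 184.8])), (0.76, array([376.1, 237.1])), (0.4, array([115.8, 134.6]))]
basket [125 203] [157 224] ((472.7847900390625, 280.7684020996094), (88.45429229736328, 46.35851287841797), 76.37100982666016)
tray [112 185] [169 250] ((468.0972595214844, 287.69915771484375), (173.5271759033203, 156.32659912109375), 5.289978981018066)
caps [0.47150839 0.27903528 0.042     ]
tray left/top/bot edges [array([0.46338321, 0.3635919 ]), array([0.5481384 , 0.29379077]), array([0.38426153, 0.28084339])]
```

The basket is upright and about 9 mm from the tray's exact centre, which is fine. Now I'll bring the rod back.

Emit:
{"fn": "step_arm", "kwargs": {"rows": [{"jaw": 1.0,"travel": [2,-0.2,0],"yaw": 0.14},{"jaw": 1.0,"travel": [5.5,-0.6,0],"yaw": 0.32},{"jaw": 1.0,"travel": [9,-1,0],"yaw": 0.5},{"jaw": 1.0,"travel": [12.5,-1.4,0],"yaw": 0.68},{"jaw": 1.0,"travel": [16,-1.8,0],"yaw": 0.86},{"jaw": 1.0,"travel": [19.5,-2.2,0],"yaw": 1.04},{"jaw": 1.0,"travel": [23,-2.6,0],"yaw": 1.22},{"jaw": 1.0,"travel": [26.5,-3,0],"yaw": 1.4}]}}

```text
time_s: 38.58
tcp_pos: [0.4991, 0.012, 0.4076]
eef_rot: [3.142, 0.0, 3.097]
contact_force: [-0.1, -0.2, -1.3]
grip_width: 0.174
grasp_force: 58.9
```

```bash
cat > to.py <<'E'
import sys
from h import *
o=manip.observe();t=o['tcp_pos'];y=o['eef_rot'][2];T=np.array([float(a) for a in sys.argv[1:4]]);Y=float(sys.argv[4])
d=T-t;X=np.array([np.cos(y),np.sin(y)]);V=np.array([np.sin(y),-np.cos(y)])
print("travel cm",np.round([d[:2]@X*100,d[:2]@V*100,-d[2]*100],2),"yaw",y-Y,t,y,o['contact_force'],o['ft_torque'],o['time_s'])
E
python3 to.py .4730 -.2697 .386 1.373
```

```text
travel cm [  1.35 -28.26   2.16] yaw 1.7239348017143257 [0.49905237 0.01197029 0.40760965] 3.0969348017143257 [-0.05115569 -0.18086854 -1.32233367] [-0.00501714  0.00387995 -0.07880845] 38.575
```

Emit:
{"fn": "step_arm", "kwargs": {"rows": [{"jaw": 1.0,"travel": [0.2,-3.5,0],"yaw": 0.18},{"jaw": 1.0,"travel": [0.4,-7.5,0],"yaw": 0.36},{"jaw": 1.0,"travel": [0.6,-11.5,0],"yaw": 0.54},{"jaw": 1.0,"travel": [0.8,-15.5,0],"yaw": 0.72},{"jaw": 1.0,"travel": [1.0,-19.5,0],"yaw": 0.9},{"jaw": 1.0,"travel": [1.2,-23.5,0],"yaw": 1.08},{"jaw": 1.0,"travel": [1.3,-27,0.8],"yaw": 1.26},{"jaw": 1.0,"travel": [1.35,-28.3,1.6],"yaw": 1.44}]}}

```text
time_s: 39.58
tcp_pos: [0.4746, -0.2713, 0.391]
eef_rot: [3.142, 0.0, 1.654]
contact_force: [0.2, -0.3, -1.2]
grip_width: 0.177
grasp_force: 58.9
```

Emit:
{"fn": "step_arm", "kwargs": {"rows": [{"jaw": 1.0,"travel": [0,0,0.6],"yaw": 0.15},{"jaw": 1.0,"travel": [0,0,0.6],"yaw": 0.28},{"jaw": 1.0,"travel": [0,0,0.6],"yaw": 0.28},{"jaw": 1.0,"travel": [0,0,0.6],"yaw": 0.28}]}}

```text
time_s: 40.08
tcp_pos: [0.4749, -0.2691, 0.3856]
eef_rot: [3.141, 0.0, 1.385]
contact_force: [-0.5, -0.3, -2.2]
grip_width: 0.179
grasp_force: 58.9
```

```bash
python3 to.py .4730 -.2697 .290 1.373; python3 -c "
from h import *
S=np.array([512,384])
for c in('scene','top'):
  manip.grab_frame(c);t=manip.observe()['tcp_pos']
  print(c,'exp foot',proj(c,t+np.array([.004,-.0008,-.186])),[(round(q['score'],2),np.round(np.array(q['position'])*S,1)) for q in manip.place_of('rod_foot',c)[:4]])"
```

```text
travel cm [-0.09 -0.17  9.56] yaw 0.011713112263527004 [ 0.47486335 -0.26914571  0.38560281] 1.384713112263527 [-0.47797693 -0.33373463 -2.24894882] [-0.01828791  0.02511114 -0.05685347] 40.075
scene exp foot [145.69329879 205.84019489] [(0.75, array([121.3, 280.5])), (0.7, array([189.7, 289.7])), (0.48, array([148.5, 205. ]))]
top exp foot [365.93148038 210.44063758] [(0.67, array([341.1, 184.9])), (0.65, array([364. , 208.4])), (0.53, array([376. , 236.2]))]
```

Emit:
{"fn": "step_arm", "kwargs": {"rows": [{"jaw": 1.0,"travel": [-0.1,0,1.5],"yaw": 0.012},{"jaw": 1.0,"travel": [-0.1,0,4],"yaw": 0.012},{"jaw": 1.0,"travel": [-0.1,0,6.5],"yaw": 0.012},{"jaw": 1.0,"travel": [-0.1,0,8.5],"yaw": 0.012},{"jaw": 1.0,"travel": [-0.1,0,9.5],"yaw": 0.012},{"jaw": 1.0,"travel": [-0.1,0,9.5],"yaw": 0.012},{"jaw": 1.0,"travel": [-0.1,0,9.5],"yaw": 0.012}]}}

```text
time_s: 41.15
tcp_pos: [0.475, -0.2705, 0.2914]
eef_rot: [3.14, 0.001, 1.371]
contact_force: [-0.5, 0.2, -1.2]
grip_width: 0.177
grasp_force: 58.9
```

```bash
python3 to.py .4745 -.2700 .196 1.373
```

```text
travel cm [ 0.03 -0.06  9.54] yaw -0.002094140862330285 [ 0.47504065 -0.27046071  0.29141662] 1.3709058591376697 [-0.49501113  0.19441203 -1.21737445] [0.0257807  0.05295741 0.05536917] 41.15
```

Emit:
{"fn": "step_arm", "kwargs": {"rows": [{"jaw": 1.0,"travel": [0.05,-0.05,0.4],"yaw": 0},{"jaw": 1.0,"travel": [0.05,-0.05,0.8],"yaw": 0},{"jaw": 1.0,"travel": [0.05,-0.05,1.2],"yaw": 0},{"jaw": 1.0,"travel": [0.05,-0.05,1.6],"yaw": 0},{"jaw": 1.0,"travel": [0.05,-0.05,2.0],"yaw": 0},{"jaw": 1.0,"travel": [0.05,-0.05,2.4],"yaw": 0},{"jaw": 1.0,"travel": [0.05,-0.05,2.4],"yaw": 0}]}}

```text
time_s: 42.02
tcp_pos: [0.4741, -0.2694, 0.266]
eef_rot: [-3.141, -0.0, 1.371]
contact_force: [-0.5, -0.1, -0.7]
grip_width: 0.175
grasp_force: 58.9
```

```bash
python3 to.py .4745 -.2700 .196 1.373
```

```text
travel cm [-0.05  0.06  7.  ] yaw -0.0021617766765811286 [ 0.47405464 -0.26941951  0.26598537] 1.3708382233234189 [-0.53813564 -0.11110536 -0.74488387] [-0.0336498  -0.00326465  0.02877783] 42.025
```

Emit:
{"fn": "step_arm", "kwargs": {"rows": [{"jaw": 1.0,"travel": [0,0,1],"yaw": 0},{"jaw": 1.0,"travel": [0,0,2],"yaw": 0},{"jaw": 1.0,"travel": [0,0,3],"yaw": 0},{"jaw": 1.0,"travel": [0,0,4],"yaw": 0},{"jaw": 1.0,"travel": [0,0,5],"yaw": 0},{"jaw": 1.0,"travel": [0,0,6],"yaw": 0},{"jaw": 1.0,"travel": [0,0,6.5],"yaw": 0},{"jaw": 1.0,"travel": [0,0,6.7],"yaw": 0}]}}

```text
time_s: 43.02
tcp_pos: [0.4742, -0.2695, 0.1991]
eef_rot: [-3.141, -0.0, 1.371]
contact_force: [0.2, -0.7, -0.1]
grip_width: 0.178
grasp_force: 58.9
```

Emit:
{"fn": "step_arm", "kwargs": {"rows": [{"jaw": 1.0,"travel": [0,0,0],"yaw": 0},{"jaw": 1.0,"travel": [0,0,0.1],"yaw": 0},{"jaw": 1.0,"travel": [0,0,0.2],"yaw": 0},{"jaw": 1.0,"travel": [0,0,0.25],"yaw": 0},{"jaw": 1.0,"travel": [0,0,0.25],"yaw": 0}]}}

```text
time_s: 43.65
tcp_pos: [0.4742, -0.2695, 0.1969]
eef_rot: [-3.142, -0.0, 1.371]
contact_force: [0.1, -1.1, -1.3]
grip_width: 0.179
grasp_force: 58.9
```

```bash
python3 to.py .4745 -.2700 .196 1.373
```

```text
travel cm [-0.04  0.04  0.09] yaw -0.0022407621615432305 [ 0.47423202 -0.26954897  0.1969457 ] 1.3707592378384568 [ 0.06286018 -1.08538431 -1.26186105] [-0.02109471 -0.03633358 -0.00849522] 43.65
```

Emit:
{"fn": "step_arm", "kwargs": {"rows": [{"jaw": 1.0,"travel": [0,0,0.05],"yaw": 0},{"jaw": 1.0,"travel": [0,0,0.1],"yaw": 0},{"jaw": 1.0,"travel": [0,0,0.1],"yaw": 0}]}}

```text
time_s: 44.02
tcp_pos: [0.4743, -0.2696, 0.196]
eef_rot: [3.142, -0.0, 1.371]
contact_force: [-0.6, -0.3, -0.3]
grip_width: 0.175
grasp_force: 59.1
```

Emit:
{"fn": "step_arm", "kwargs": {"rows": [{"jaw": 1.6,"travel": [0,0,0],"yaw": 0},{"jaw": 2.0,"travel": [0,0,0],"yaw": 0},{"jaw": 2.6,"travel": [0,0,0],"yaw": 0},{"jaw": 3.4,"travel": [0,0,0],"yaw": 0},{"jaw": 4.5,"travel": [0,0,0],"yaw": 0},{"jaw": 4.5,"travel": [0,0,0],"yaw": 0}]}}

```text
time_s: 44.78
tcp_pos: [0.4743, -0.2696, 0.196]
eef_rot: [3.142, -0.0, 1.371]
contact_force: [-0.8, 0.3, -0.3]
grip_width: 0.529
grasp_force: 0.0
```

Emit:
{"fn": "step_arm", "kwargs": {"rows": [{"jaw": 4.5,"travel": [0,0,-1],"yaw": 0},{"jaw": 4.5,"travel": [0,0,-3.5],"yaw": 0},{"jaw": 4.5,"travel": [0,0,-7],"yaw": 0},{"jaw": 4.5,"travel": [0,0,-11],"yaw": 0},{"jaw": 4.5,"travel": [0,0,-15],"yaw": 0},{"jaw": 4.5,"travel": [0,0,-17],"yaw": 0},{"jaw": 4.5,"travel": [0,0,-17],"yaw": 0}]}}

```text
time_s: 45.65
tcp_pos: [0.475, -0.2701, 0.3684]
eef_rot: [3.137, 0.002, 1.371]
contact_force: [0.4, -0.2, -0.7]
grip_width: 0.526
grasp_force: 0.0
```

```bash
python3 -c "
from h import *
S=np.array([512,384])
im=save('scene','s10')
for c in('scene','top'):
  if c=='top':manip.grab_frame(c)
  print(c,'exp grip',proj(c,[.474,-.269,.138]),[(round(q['score'],2),np.round(np.array(q['position'])*S,1)) for q in manip.place_of('rod_grip',c)[:4]])
print(manip.observe()['time_s'])"
```

```text
scene exp grip [149.08845471 226.15655213] [(0.86, array([100.2, 224. ])), (0.86, array([180.9, 236.2])), (0.74, array([154. , 225.2]))]
top exp grip [357.83649952 215.33460166] [(0.62, array([400.2, 237.3])), (0.55, array([355.3, 213. ]))]
45.85
```

View pics/s10.png

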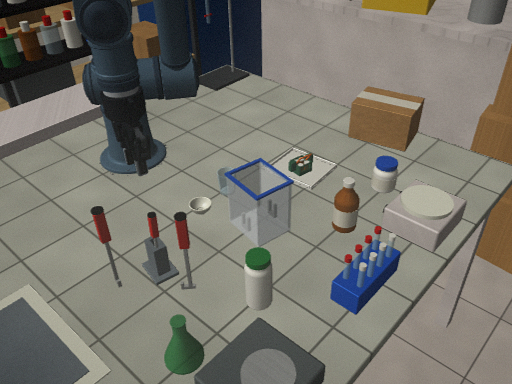

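The rod stands upright in its stand (scene (154,225)) and the basket is upright in the tray (302,163). Everything else is unmoved and the gripper is clear.

```bash
python3 -c "
from rig import manip
print(manip.sign_off())"
```

```text
the job is handed in; nothing more can be done
None
```

The job is handed in at about 46 s: the basket of vials stands upright in the drain tray, about 9 mm off its exact centre, the rod is back upright in its slot, and nothing else looks moved in the last picture.

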